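# Turn the filter cartridges for back-flushing and hang the guard

## Task

The filter cartridges in the tray are being set for back-flushing: each one must stand fully home in a slot with its round spigot toward the bar at the back of the tray, so lift out every cartridge that points the other way, turn it end for end and put it back in a slot. Once all of them are right, drape the tent-shaped steel guard astride that bar between its posts, one flap hanging on each side. Do not disturb the stamp and the calculator standing nearby.

Things in the scene. Friction and masses are not known exactly. Their poses are not given: they have to be found in the camera images.
- tray: Fixed grey filter tray, 172 x 374 mm, five open-topped slots side by side. Origin on the worktop under the middle of the slots; x along the slots to the bar at the back, y across them, z up. Slots centred at y = -128, -64, 0, 64, 128 mm, 34 mm wide, 118 mm long (x = -59 to 59); floor at z = 4 mm, dividers and end stops up to z = 28 mm.
- bar_mid (a point): Middle of the tray's bar, on its axis, at x = 75, z = 80 mm of the tray; axes as the tray's. The round steel bar, 12 mm thick, runs along y between two upright posts 14 mm thick at y = -178 and 178 mm.
- cart_0: White filter cartridge 100 x 30 x 42 mm high (None if absent), in any slot; a round spigot 16 mm thick sticks 10 mm out of one end, a dark grille is on the other. Origin at the underside, midway along the whole 110 mm; x to the spigot end, z up. Above the origin a grip fin along x, 44 long, 12 thick, z = 42 to 77 mm. 0.15 to 0.31 kg. Home: underside on the slot floor.
- spigot_0 (a point): Tip of the spigot of cart_0, 55 mm along its x and 21 mm above its underside (None if absent).
- cart_1: White filter cartridge 100 x 30 x 42 mm high (None if absent), in any slot; a round spigot 16 mm thick sticks 10 mm out of one end, a dark grille is on the other. Origin at the underside, midway along the whole 110 mm; x to the spigot end, z up. Above the origin a grip fin along x, 44 long, 12 thick, z = 42 to 77 mm. 0.15 to 0.31 kg. Home: underside on the slot floor.
- spigot_1 (a point): Tip of the spigot of cart_1, 55 mm along its x and 21 mm above its underside (None if absent).
- cart_2: White filter cartridge 100 x 30 x 42 mm high (None if absent), in any slot; a round spigot 16 mm thick sticks 10 mm out of one end, a dark grille is on the other. Origin at the underside, midway along the whole 110 mm; x to the spigot end, z up. Above the origin a grip fin along x, 44 long, 12 thick, z = 42 to 77 mm. 0.15 to 0.31 kg. Home: underside on the slot floor.
- spigot_2 (a point): Tip of the spigot of cart_2, 55 mm along its x and 21 mm above its underside (None if absent).
- cart_3: White filter cartridge 100 x 30 x 42 mm high (None if absent), in any slot; a round spigot 16 mm thick sticks 10 mm out of one end, a dark grille is on the other. Origin at the underside, midway along the whole 110 mm; x to the spigot end, z up. Above the origin a grip fin along x, 44 long, 12 thick, z = 42 to 77 mm. 0.15 to 0.31 kg. Home: underside on the slot floor.
- spigot_3 (a point): Tip of the spigot of cart_3, 55 mm along its x and 21 mm above its underside (None if absent).
- cart_4: White filter cartridge 100 x 30 x 42 mm high (None if absent), in any slot; a round spigot 16 mm thick sticks 10 mm out of one end, a dark grille is on the other. Origin at the underside, midway along the whole 110 mm; x to the spigot end, z up. Above the origin a grip fin along x, 44 long, 12 thick, z = 42 to 77 mm. 0.15 to 0.31 kg. Home: underside on the slot floor.
- spigot_4 (a point): Tip of the spigot of cart_4, 55 mm along its x and 21 mm above its underside (None if absent).
- guard: Tent of 4 mm steel sheet (flaps 70 deg apart), 220 mm long along y, 69 wide over its hems, ridge z = 46 mm; black grip tab on the ridge, 44 mm along y, 12 thick, z = 46 to 78. Origin midway between the hems' undersides, z up; same either way round. 0.25 kg. Starts upright on the worktop left of the tray. Draped, the bar nests under the ridge, origin about 28 mm below the bar's axis.
- stamp: Hand stamp with turned wooden handle, 30 x 56 x 88 mm, standing; bystander. Origin at underside centre.
- calculator: Desk calculator, 125 x 75 x 14 mm; bystander. Origin at underside centre.
Mind the look-alikes: they are no part of the job. What is shaped like the cart_3 but blue is not meant.

How it is judged:
On the way, in this order (a step that is already met when the one before it is completed fails the run):
1. every cartridge present stands home in a slot, spigot toward the bar, with the guard not yet on the bar (x of each of spigot_0, spigot_1, spigot_2, spigot_3, spigot_4 in the frame of tray above 0.045 m and z of cart_0 in the frame of tray between 0 and 0.009 m and y of cart_0 in the frame of tray between -0.137 and 0.137 m and angle between each of cart_0, cart_1, cart_2, cart_3, cart_4's own z axis and vertical below 0.06 rad and z of cart_1 in the frame of tray between 0 and 0.009 m and y of cart_1 in the frame of tray between -0.137 and 0.137 m and z of cart_2 in the frame of tray between 0 and 0.009 m and y of cart_2 in the frame of tray between -0.137 and 0.137 m and z of cart_3 in the frame of tray between 0 and 0.009 m and y of cart_3 in the frame of tray between -0.137 and 0.137 m and z of cart_4 in the frame of tray between 0 and 0.009 m and y of cart_4 in the frame of tray between -0.137 and 0.137 m and not (x of guard in the frame of tray between 0.063 and 0.087 m and y of guard in the frame of tray between -0.06 and 0.06 m and z of guard in the frame of tray between 0.042 and 0.062 m and angle between guard's own z axis and vertical below 0.3 rad and angle between the y axis of guard and the y axis of tray, either way round below 0.15 rad)), for 0.2 s.
2. the guard hangs astride the bar (x of guard in the frame of tray between 0.063 and 0.087 m and y of guard in the frame of tray between -0.06 and 0.06 m and z of guard in the frame of tray between 0.042 and 0.062 m and angle between guard's own z axis and vertical below 0.3 rad and angle between the y axis of guard and the y axis of tray, either way round below 0.15 rad), for 0.2 s.
At the end, for the whole second after the job is handed in: Every cartridge present upright (0.06 rad) on a slot floor (within 5 mm), spigot at the bar end; guard astride the bar: middle within 12 mm across and 60 mm along it, hems 18 to 38 mm below its axis, tilt under 0.3 rad, within 0.15 rad of its direction; all at rest (all of step 2 and x of each of spigot_0, spigot_1, spigot_2, spigot_3, spigot_4 in the frame of tray above 0.045 m and z of cart_0 in the frame of tray between 0 and 0.009 m and y of cart_0 in the frame of tray between -0.137 and 0.137 m and angle between each of cart_0, cart_1, cart_2, cart_3, cart_4's own z axis and vertical below 0.06 rad and z of cart_1 in the frame of tray between 0 and 0.009 m and y of cart_1 in the frame of tray between -0.137 and 0.137 m and z of cart_2 in the frame of tray between 0 and 0.009 m and y of cart_2 in the frame of tray between -0.137 and 0.137 m and z of cart_3 in the frame of tray between 0 and 0.009 m and y of cart_3 in the frame of tray between -0.137 and 0.137 m and z of cart_4 in the frame of tray between 0 and 0.009 m and y of cart_4 in the frame of tray between -0.137 and 0.137 m and linear speed of each of cart_0, cart_1, cart_2, cart_3, cart_4, guard below 0.03 m/s); the robot touches nothing.
It fails at once if the stamp is pushed more than 30 mm from where it lay (distance of stamp from where it was at the start of the episode above 0.03 m).
It fails at once if the calculator is pushed more than 30 mm from where it lay (distance of calculator from where it was at the start of the episode above 0.03 m).
Of cart_0, cart_1, cart_2, cart_3, cart_4 only 4 to 5 are there at a start; the rules pass over those that are not, and their reading is None.
At some moment in a run one of guard may be knocked a few centimetres aside while the robot is not near it.
Once in a run the grip may slacken for a moment while it holds something.
It also fails if it takes over 208 s, if anything falls off the work surface, if the arm or the gripper's body presses on something with over 40 N, if the wrist force passes 120 N, or if a joint passes its speed limit or range.

## Robot

A 6-joint arm with a two-finger parallel gripper is mounted at the origin on a cart in front of the work surface, level with it; the furniture and walls round the work are solid. World frame = base frame: x ahead of the robot, y to its left, z up, the work surface at z = 0. Lengths are in m, angles in rad, forces in N, time in s.
With the tool pointing down it reaches from about 0.275 to 0.725 m from the base axis. Payload 15.9 kg.
Tool frame: the origin (TCP) lies where the fingers leave the gripper's body, on its centre line; the fingertips stand 73 mm ahead of it and the grasp point (between the pads) lies 54 mm ahead of it (arm.tip_extent is the distance from the TCP to the fingertips, in m); z points along the fingers, y is the direction in which the jaws open and shut (so a half turn about z gives the same grasp; the last joint's range is limited). The gripper opens to 85 mm and grips with 20 to 120 N. Pads are 22 mm wide; open, the fingers measure 114 mm over their backs; the gripper's body (76 mm by 85 mm) begins 54 mm behind the grasp point. The pads swing forward as they close: fully open they stand 13 mm farther back than shut.
Start: joints at [-1.205, 0.213, -0.034, 1.323, 0, 1.571], TCP at [0.179, -0.467, 0.304] pointing down, gripper open.
Joint ranges: [-2.98, 2.98], [-0.74, 1.72], [-1.14, 1.35], [-2.1, 2.04], [-1.57, 1.44], [-3.14, 3.14]. Speed limits (rad/s): [1.89, 1.89, 2.39, 2.57, 3.14, 3.14].

## Interface

Orientations are given as [roll, pitch, yaw] about the fixed x, y, z axes, in that order (R = Rz(yaw) Ry(pitch) Rx(roll)).
In Python, from rig import sensors, viewer, ticket, arm gives the robot as it stands.
- The arm moves only by the tool drive_tool, never from a script. Its argument "commands" is a list of rows, each a list of 7 numbers: the shift along the tool's x, y, z in m, then the turn, a rotation vector about the tool's x, y, z in degrees, then the opening, from 0 (shut) to 1 (fully open). In form: [[x, y, z, ax, ay, az, hand], ...]. A call has 1 to 10 rows; each row is the pose to reach, as a shift and turn from the pose measured when the call began, along the tool's axes at that moment; what a row does not reach only later rows make up. A row lasts 1/12 s, in which the tool goes at most 41.7 mm and 7.16 degrees, less where a joint would pass 70% of its speed; a pose out of reach is approached as far as the arm can. A call with a gripper value outside its range is refused whole. The fingers move at their own pace and stop on an object; "squeeze" is the grip in N (left out, the last holds). Time passes only in rows, so rows that repeat a pose let the fingers close. It gives the time, the measured TCP pose, the force and the opening at its end, in the units of the state.
- sensors.read_state(): the state, without advancing time (a new reading comes with each control period).
- viewer.camera(name): name is "scene" or "top" or "wrist"; returns (picture, depth): 480x640x3 uint8, blue, green, red; 480x640 float32, m along the optical axis (not along the pixel's ray), 0 where there is no reading.
- viewer.camera_info(name): a dict with "vfov" (degrees; the focal length in pixels is half the picture's height over the tangent of half this angle, whatever the lens; pixels are square), "cx", "cy" (the principal point, pixels), "distortion" ([k1, k2, p1, p2, k3] as OpenCV has them; the pictures are not rectified), "extrinsics" (4x4, takes a point from world to camera coordinates). Camera axes: x right, y up, looking along -z (the intrinsics and any distortion apply to the point x, -y, -z); pixel columns grow to the right and rows downward; lengths in m; the calibration is good to about 2 mm. A picture is of the moment at which its call begins: read the wrist's pose just before it. camera_info takes no time and is no camera call; for the wrist camera it gives the pose at the moment of the call.
- ticket.close_job(): hands the job in, once; it reports no verdict.
The state is a dict: "clock": time; "qpos": joint angles; "qvel": joint speeds; "tau": joint torques, N m; "position": TCP position; "orientation": TCP orientation; "contact_force": force on the tool from outside, world axes, zero at the start; "wrist_torque": the same for the moment, N m; "opening": finger opening in m.
Only numpy, scipy, OpenCV 4.12 (cv2) and the standard library are available. Lean on these libraries where they do the work, as an engineer would, in place of code of your own. Each camera call takes 0.05 s, during which the arm holds its last target. There are 200 camera calls.

## Working session

There is one attempt and no reset: what is moved stays moved. The work goes in short steps, Python scripts to look and compute and a tool call to move; the robot and the scene stay as the last step left them, time stands still between calls to the robot, and variables do not carry over. Pictures are saved under pics/ and viewed, about 12 in all and at most 16, crops included, and the job is handed in when it is done.

Besides the shell and the picture viewer there is one more tool, called after ">>>" by a JSON object that holds its "name" and its "arguments", one argument or row to a line. drive_tool: Moves the arm, as the interface text tells. Its arguments: {"type":"object","properties":{"commands":{"type":"array","items":{"type":"array","items":{"type":"number"}}},"squeeze":{"type":"number"}},"required":["commands"]}

```bash
ls; mkdir -p pics; cat > h.py <<'E'
import numpy as np, cv2
from rig import sensors, viewer, ticket, arm
from scipy.spatial.transform import Rotation as R
np.set_printoptions(precision=4,suppress=True)
def K(name,info):
    f=240/np.tan(np.radians(info["vfov"])/2)
    return np.array([[f,0,info["cx"]],[0,f,info["cy"]],[0,0,1]]),np.array(info["distortion"],float)
def grab(name):
    info=viewer.camera_info(name); im,d=viewer.camera(name); return im,d,info
def world(name,d,info,px=None):
    k,D=K(name,info)
    if px is None:
        v,u=np.mgrid[0:480,0:640]; px=np.stack([u.ravel(),v.ravel()],1)
    px=np.asarray(px,float).reshape(-1,2)
    n=cv2.undistortPointsIter(px.reshape(-1,1,2),k,D,None,None,(3,50,1e-9)).reshape(-1,2)
    z=d[px[:,1].astype(int),px[:,0].astype(int)]
    c=np.stack([n[:,0]*z,-n[:,1]*z,-z,np.ones(len(z))],1)
    w=(np.linalg.inv(np.array(info["extrinsics"]))@c.T).T[:,:3]
    w[z<=0]=np.nan
    return w
def proj(info,P):
    k,D=K('',info); P=np.asarray(P,float).reshape(-1,3)
    c=(np.array(info["extrinsics"])@np.c_[P,np.ones(len(P))].T).T[:,:3]
    c=c*[1,-1,-1]
    return cv2.projectPoints(c,np.zeros(3),np.zeros(3),k,D)[0].reshape(-1,2)
def tool():
    s=sensors.read_state(); return np.array(s["position"]),R.from_euler('xyz',s["orientation"]),s
def move(p,yaw=None,Rt=None):
    """shift & rotvec(deg) in tool axes to TCP world p, tool down with given yaw of tool x"""
    p0,r0,s=tool()
    if Rt is None: Rt=R.from_euler('xyz',[np.pi,0,yaw])
    return r0.inv().apply(np.array(p)-p0), np.degrees((r0.inv()*Rt).as_rotvec())
E
python3 - <<'E'
from h import *
for n in ["scene","top"]:
    im,d,i=grab(n); cv2.imwrite(f"pics/{n}0.png",im); np.savez(f"{n}0.npz",d=d,im=im); print(n,i)
print(sensors.read_state())
E
```

```text
pics
scene {'vfov': 44.4176187054033, 'cx': 318.33655911416577, 'cy': 230.780744015811, 'distortion': array([-0.1108,  0.    ,  0.    ,  0.    ,  0.    ]), 'extrinsics': array([[ 0.6671, -0.7449, -0.0056, -0.4395],
       [ 0.3891,  0.342 ,  0.8553, -0.302 ],
       [-0.6352, -0.5728,  0.518 , -1.2035],
       [ 0.    ,  0.    ,  0.    ,  1.    ]])}
top {'vfov': 54.76722577222599, 'cx': 309.3145746843913, 'cy': 239.35194992371945, 'distortion': array([-0.1131,  0.    ,  0.    ,  0.    ,  0.    ]), 'extrinsics': array([[ 0.0166, -0.9998,  0.0126, -0.0742],
       [ 0.9948,  0.0177,  0.1008, -0.6266],
       [-0.101 ,  0.0108,  0.9948, -1.0693],
       [ 0.    ,  0.    ,  0.    ,  1.    ]])}
{'clock': 0.1, 'qpos': array([-1.205 ,  0.2133, -0.035 ,  1.3235, -0.    ,  1.5708]), 'qvel': array([-0.0008, -0.0009,  0.0016,  0.0004, -0.0019,  0.0012]), 'tau': array([  0.0018, -68.725 ,  48.7806,   0.0122,   0.0001,  -0.0001]), 'position': array([ 0.1788, -0.4667,  0.3035]), 'orientation': array([-3.1406,  0.    ,  0.3658]), 'contact_force': array([-0.6355, -0.4931, -0.0186]), 'wrist_torque': array([-0.038 , -0.0309,  0.0442]), 'opening': 0.08551591379048827}
```

View pics/top0.png

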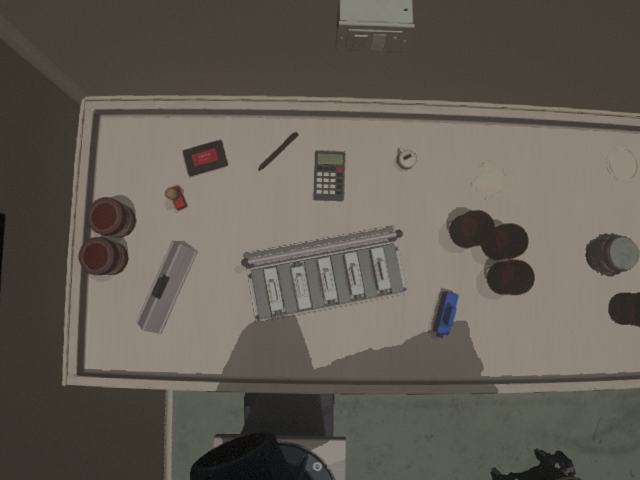

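View pics/scene0.png

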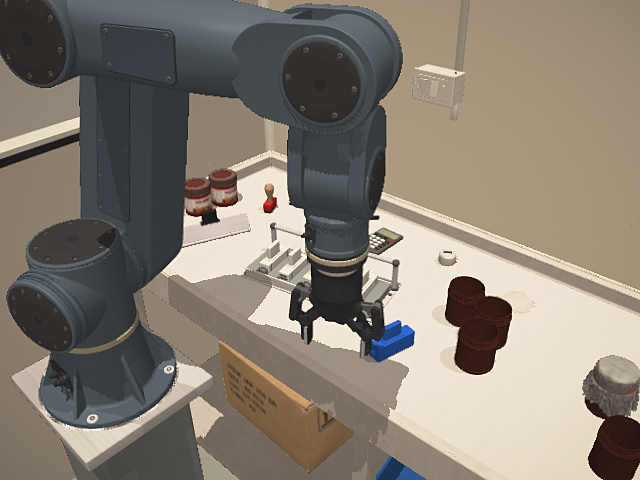

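Top view: five white cartridges in the tray at about (273,288), (300,286), (326,279), (353,272) and (380,268). The blue decoy is at (446,313), the guard at (167,287), the stamp at (176,197) and the calculator at (329,175). Next I'll take a close crop and fit the tray and guard.

```bash
python3 - <<'E'
from h import *
i=viewer.camera_info("top"); z=np.load("top0.npz"); im,d=z["im"],z["d"]
cv2.imwrite("pics/crop0.png",cv2.resize(im[215:330,230:415],None,fx=4.3,fy=4.3,interpolation=cv2.INTER_CUBIC))
W=world("top",d,i).reshape(480,640,3)
print("posts",W[262,246],W[234,398])
for u,v in [(273,288),(300,286),(326,279),(353,272),(380,268),(167,287),(160,288),(176,197),(329,175),(446,313)]: print(u,v,W[v,u])
# bar points
sub=W[215:280,235:415]; m=(sub[...,2]>.078)&(sub[...,2]<.1)
P=sub[m]; vv,uu=np.nonzero(m); print(len(P))
# fin tops z ~ .081 vs bar top .086: cluster
lab,n=0,0
n,lab,st,c=cv2.connectedComponentsWithStats(((W[...,2]>.06)&(W[...,2]<.12)).astype(np.uint8))
for k in range(1,n):
    if st[k,4]>15:
        q=W[lab==k]; r=cv2.minAreaRect(q[:,:2].astype(np.float32)*1000); print(st[k],q.mean(0),q[:,2].max(),r)
E
```

```text
posts [0.5683 0.0781 0.0916] [ 0.6381 -0.2644  0.0872]
273 288 [0.5114 0.0171 0.0788]
300 286 [ 0.517  -0.0437  0.0805]
326 279 [ 0.5338 -0.1022  0.0766]
353 272 [ 0.5505 -0.1631  0.0786]
380 268 [ 0.5609 -0.2261  0.0696]
167 287 [0.5082 0.2723 0.032 ]
160 288 [0.5058 0.2782 0.0672]
176 197 [0.7191 0.2517 0.0628]
329 175 [ 0.7901 -0.1095  0.0115]
446 313 [ 0.4582 -0.3874  0.0449]
1102
[   43    81   597   399 11108] [0.7624 0.151  0.0908] 0.11999692445605303 ((839.3687744140625, 12.79425048828125), (775.052490234375, 1712.9156494140625), 32.962467193603516)
[165 187  13  13 129] [0.7251 0.2586 0.0809] 0.09261305743194681 ((726.7463989257812, 260.6956481933594), (26.788671493530273, 26.81739616394043), 28.543378829956055)
[  87  197   40   39 1209] [0.6672 0.4049 0.0908] 0.10106340125151037 ((667.9199829101562, 407.8744812011719), (86.05186462402344, 87.17930603027344), 47.483272552490234)
[ 457  210   78   85 1355] [ 0.6085 -0.5084  0.0788] 0.09531877004362554 ((615.5343017578125, -512.8404541015625), (230.1115264892578, 128.3385772705078), 39.791255950927734)
[241 230 162  37 885] [
[... 1318 characters left out ...]
, 11.342769622802734)
[269 282   9  20 113] [0.5045 0.0172 0.0796] 0.08654481572931205 ((504.0964050292969, 17.55109405517578), (43.11930847167969, 12.259134292602539), 12.281876564025879)
[622 292  18  35 307] [ 0.4691 -0.8417  0.0768] 0.09331976325014235 ((467.0494079589844, -850.3731689453125), (83.0059814453125, 42.79896545410156), 0.04154687002301216)
[446 307  11  20 141] [ 0.453  -0.3898  0.0742] 0.08163964205435259 ((452.88385009765625, -391.0014343261719), (13.981856346130371, 44.43547439575195), 76.96894073486328)
[293 470  11  10  51] [ 0.0901 -0.0485  0.0714] 0.09080592040869728 ((88.7701644897461, -47.694236755371094), (10.449487686157227, 25.183971405029297), 39.52794647216797)
```

View pics/crop0.png

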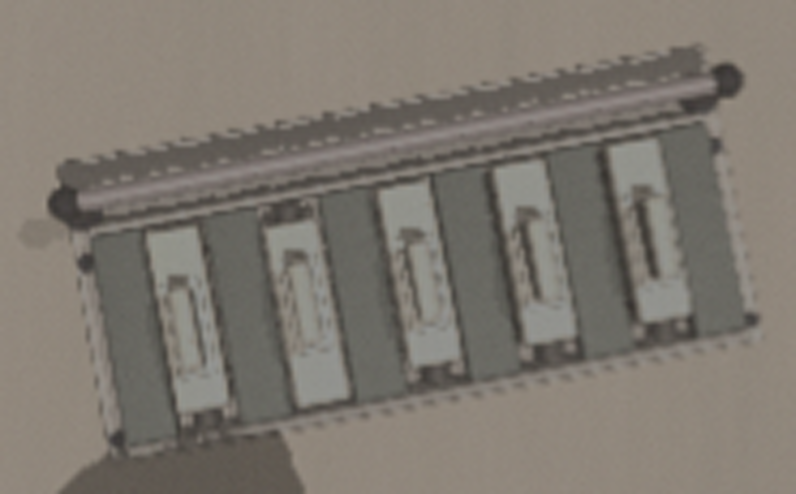

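The crop shows spigot-sized stubs at the front of the 1st, 3rd, 4th and 5th cartridges from the left. On the 2nd (crop 288,212) the stub faces the bar. I'll check that with the wrist camera above the tray.

```bash
python3 - <<'E'
from h import *
e=np.linalg.inv(np.array(viewer.camera_info("wrist")["extrinsics"])); p,r,s=tool()
print("cam in tool",r.inv().apply(e[:3,3]-p), "look",r.inv().apply(-e[:3,2]),"up",r.inv().apply(e[:3,1]),viewer.camera_info("wrist")["vfov"])
print(move([.46,-.12,.36],.206))
E
```

```text
cam in tool [ 0.085  -0.0007 -0.0702] look [-0.3279 -0.0008  0.9447] up [ 0.9447 -0.0003  0.3279] 67.65972488703113
(array([ 0.3866, -0.2232, -0.0563]), array([-0.0577,  0.0047,  9.1556]))
```

>>> {"name": "drive_tool", "arguments": {
  "commands": [
    [0.035,-0.02,-0.03,0,0,2,0.45],
    [0.07,-0.04,-0.056,0,0,4,0.45],
    [0.105,-0.06,-0.056,0,0,6,0.45],
    [0.14,-0.08,-0.056,0,0,8,0.45],
    [0.175,-0.1,-0.056,0,0,9.1,0.45],
    [0.21,-0.12,-0.056,0,0,9.1,0.45],
    [0.245,-0.14,-0.056,0,0,9.1,0.45],
    [0.28,-0.16,-0.056,0,0,9.1,0.45],
    [0.315,-0.18,-0.056,0,0,9.1,0.45],
    [0.35,-0.2,-0.056,0,0,9.1,0.45]
  ],
  "squeeze": 80
}}

```text
clock: 0.93
position: [0.4336, -0.1543, 0.3596]
orientation: [-3.141, 0.0, 0.207]
contact_force: [0.6, -1.4, -0.7]
opening: 0.0384
```

>>> {"name": "drive_tool", "arguments": {
  "commands": [
    [0.036,-0.023,0,0,0,0,0.45],
    [0.036,-0.023,0,0,0,0,0.45],
    [0.036,-0.023,0,0,0,0,0.45]
  ]
}}

```text
clock: 1.18
position: [0.4651, -0.1226, 0.3589]
orientation: [-3.14, 0.001, 0.211]
contact_force: [-0.9, -0.6, 0.4]
opening: 0.0383
```

```bash
python3 - <<'E'
from h import *
im,d,i=grab("wrist"); cv2.imwrite("pics/w1.png",im); np.savez("w1.npz",im=im,d=d,e=i["extrinsics"])
p,r,s=tool(); print(p,s["orientation"],s["opening"],s["clock"])
W=world("wrist",d,i).reshape(480,640,3)
n,lab,st,c=cv2.connectedComponentsWithStats(((W[...,2]>.074)&(W[...,2]<.11)).astype(np.uint8))
for k in range(1,n):
    if st[k,4]>100:
        q=W[lab==k]; print(st[k],q.mean(0),np.median(q[:,2]),cv2.minAreaRect(q[:,:2].astype(np.float32)*1000))
E
```

```text
[ 0.4643 -0.1238  0.3592] [-3.1403  0.0013  0.2091] 0.038611521010821416 1.2333
[ 106   40  422   27 6515] [ 0.6034 -0.0908  0.0851] 0.08527081539089465 ((603.5899658203125, -90.16748046875), (18.833574295043945, 370.628662109375), 11.540105819702148)
[242 112  15  49 622] [ 0.5193 -0.0436  0.0805] 0.08085442792404493 ((518.8255004882812, -43.160545349121094), (44.034263610839844, 12.261743545532227), 10.681502342224121)
[174 115  18  47 639] [0.5053 0.018  0.0802] 0.08078973657019445 ((504.2906494140625, 18.755577087402344), (42.573970794677734, 12.846426963806152), 12.471327781677246)
[310 114  13  48 609] [ 0.5311 -0.1055  0.0807] 0.08086490414600389 ((530.6580200195312, -105.45126342773438), (42.92408752441406, 11.531325340270996), 12.22418212890625)
[376 114  16  49 636] [ 0.544  -0.168   0.0804] 0.08070030430013353 ((543.8154907226562, -168.73226928710938), (44.19207763671875, 12.396510124206543), 11.183646202087402)
[441 116  19  47 635] [ 0.5567 -0.2298  0.0802] 0.08060020077604724 ((556.6369018554688, -230.85787963867188), (42.69925308227539, 12.681720733642578), 12.557029724121094)
[540 250  32  36 396] [ 0.4537 -0.3888  0.0765] 0.07666169970818573 ((453.00982666015625, -389.48846435546875), (12.767651557922363, 43.3957405090332), 75.89442443847656)
[163 455  47  25 750] [ 0.0849 -0.0238  0.0904] 0.0898504838795221 ((83.48955535888672, -26.230396270751953), (16.03826141357422, 52.427406311035156), 5.393126487731934)
```

View pics/w1.png

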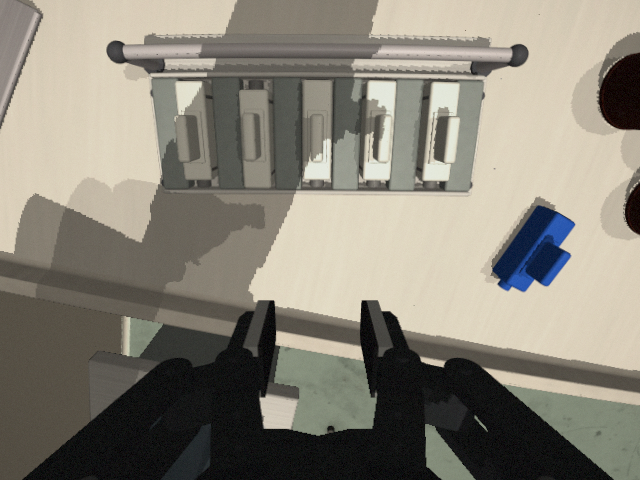

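Confirmed: in the wrist view the spigots of carts 1, 3, 4 and 5 point to the front, at (203,185), (317,185), (376,185) and (430,185). Cart 2 already points to the bar (257,85). So I'll flip the four, starting at the right.

```bash
python3 - <<'E'
from h import *
print(move([.5568,-.232,.2],.206)); print(move([.5568,-.232,.126],.206))
E
```

```text
(array([0.0683, 0.1253, 0.1589]), array([-0.0742,  0.076 ,  0.1774]))
(array([0.0684, 0.1253, 0.2329]), array([-0.0742,  0.076 ,  0.1774]))
```

>>> {"name": "drive_tool", "arguments": {
  "commands": [
    [0.02,0.03,0.0,0,0,0,0.38],
    [0.035,0.06,0.03,0,0,0,0.38],
    [0.05,0.09,0.06,0,0,0,0.38],
    [0.068,0.125,0.09,-0.07,0.07,-0.2,0.38],
    [0.0684,0.1253,0.12,-0.07,0.07,-0.2,0.38],
    [0.0684,0.1253,0.145,-0.07,0.07,-0.2,0.38],
    [0.0684,0.1253,0.145,-0.07,0.07,-0.2,0.38],
    [0.0684,0.1253,0.145,-0.07,0.07,-0.2,0.38]
  ]
}}

```text
clock: 1.9
position: [0.5555, -0.2329, 0.2137]
orientation: [-3.14, 0.002, 0.211]
contact_force: [0.6, 0.0, 0.6]
opening: 0.0326
```

```bash
python3 - <<'E'
from h import *
im,d,i=grab("wrist"); cv2.imwrite("pics/w2.png",im[:, :])
p,r,s=tool(); print(p,s["orientation"],s["opening"])
print(move([.5568,-.232,.126],.206))
W=world("wrist",d,i).reshape(480,640,3)
# in tool coords, fin/bar tops
T=r.inv().apply(W.reshape(-1,3)-p).reshape(480,640,3)
n,lab,st,c=cv2.connectedComponentsWithStats(((W[...,2]>.074)&(W[...,2]<.09)).astype(np.uint8))
for k in range(1,n):
    if st[k,4]>300:
        q=T[lab==k]; print(st[k],q.mean(0),cv2.minAreaRect(q[:,:2].astype(np.float32)*1000))
E
```

```text
[ 0.5564 -0.2328  0.2155] [ 3.1412 -0.0005  0.2114] 0.032417833786966534
(array([ 0.0005, -0.0007,  0.0895]), array([ 0.0215, -0.0263,  0.3111]))
[   0  118  428   36 9811] [ 0.0761 -0.055   0.1303] ((74.42276763916016, -61.90705108642578), (240.1277313232422, 18.592086791992188), 89.64070129394531)
[   0  222   40   67 1579] [ 0.0043 -0.1908  0.1358] ((3.04315185546875, -192.3756866455078), (44.31101608276367, 13.2369966506958), 0.3350723385810852)
[ 203  223   25   69 1344] [ 0.0035 -0.0643  0.1353] ((1.9259872436523438, -65.36244201660156), (43.764041900634766, 12.101716041564941), 0.6453986763954163)
[  98  224   34   67 1493] [ 0.0034 -0.1273  0.1355] ((1.6460494995117188, -128.66574096679688), (12.450310707092285, 44.28785705566406), 89.55027770996094)
[ 308  224   20   69 1293] [ 0.003  -0.0015  0.135 ] ((1.380044937133789, -1.373349666595459), (43.78097152709961, 11.75147819519043), 0.3881866931915283)
```

View pics/w2.png

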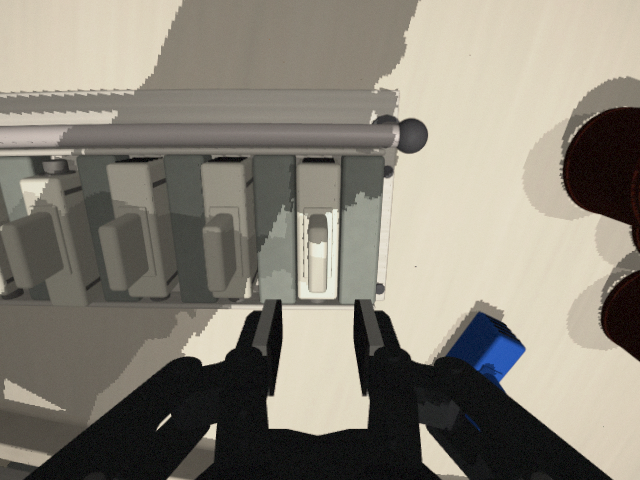

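Fin 5 is between the pads at (318,255), its grille toward the bar. I'll descend and grip.

>>> {"name": "drive_tool", "arguments": {
  "commands": [
    [0.001,-0.001,0.025,0,0,0.31,0.38],
    [0.001,-0.001,0.05,0,0,0.31,0.38],
    [0.001,-0.001,0.07,0,0,0.31,0.38],
    [0.001,-0.001,0.0895,0,0,0.31,0.38],
    [0.001,-0.001,0.0895,0,0,0.31,0.38],
    [0.001,-0.001,0.0895,0,0,0.31,0.2],
    [0.001,-0.001,0.0895,0,0,0.31,0.0],
    [0.001,-0.001,0.0895,0,0,0.31,0.0],
    [0.001,-0.001,0.0895,0,0,0.31,0.0]
  ]
}}

```text
clock: 2.7
position: [0.5583, -0.2322, 0.1288]
orientation: [3.139, -0.004, 0.206]
contact_force: [-2.4, 0.2, 11.9]
opening: 0.0103
```

```bash
python3 - <<'E'
from h import *
p,r,s=tool(); print(p,s["orientation"],s["opening"],s["contact_force"])
E
```

```text
[ 0.5583 -0.2322  0.1288] [ 3.1389 -0.0035  0.206 ] 0.010312064314424982 [-2.4004  0.2327 11.9409]
```

>>> {"name": "drive_tool", "arguments": {
  "commands": [
    [0,0,-0.01,0,0,0,0],
    [0,0,-0.03,0,0,0,0],
    [0,0,-0.055,0,0,0,0],
    [0,0,-0.08,0,0,0,0],
    [0,0,-0.105,0,0,0,0],
    [0,0,-0.115,0,0,0,0],
    [0,0,-0.115,0,0,0,0],
    [0,0,-0.115,0,0,0,0]
  ]
}}

```text
clock: 3.37
position: [0.558, -0.2321, 0.2441]
orientation: [3.138, -0.004, 0.206]
contact_force: [-0.3, 0.6, -2.1]
opening: 0.0107
```

```bash
python3 - <<'E'
from h import *
im,d,i=grab("wrist"); cv2.imwrite("pics/w3.png",im)
p,r,s=tool(); print(p,s["orientation"],s["opening"],s["contact_force"],s["qpos"])
print(move([.5568,-.232,.24],.206))
E
```

```text
[ 0.5576 -0.2319  0.243 ] [ 3.1394 -0.0028  0.206 ] 0.010393685732551583 [ 0.7246 -0.4577 -2.1928] [-0.394   0.4424  0.1317  1.2566 -0.0002  2.5416]
(array([-0.0008, -0.0001,  0.003 ]), array([ 0.1249, -0.1617, -0.0023]))
```

View pics/w3.png

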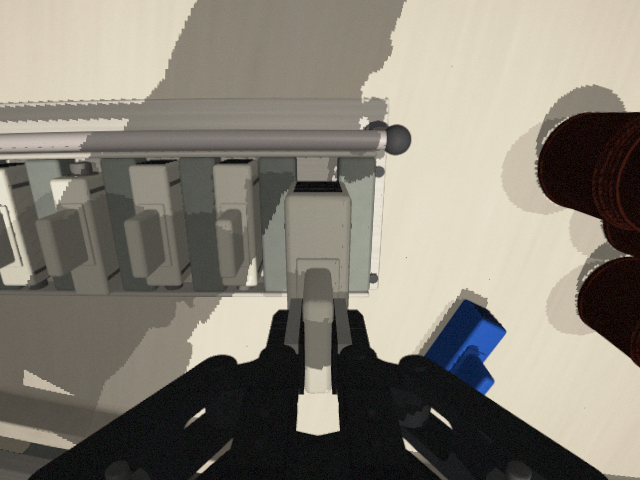

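Cart 5 is held square: grille end at (318,190), fin between the pads. Turning it now; the last joint has room in the +yaw direction, which is negative tool z.

>>> {"name": "drive_tool", "arguments": {
  "commands": [
    [0,0,0,0,0,-7,0],
    [0,0,0,0,0,-14,0],
    [0,0,0,0,0,-21,0],
    [0,0,0,0,0,-28,0],
    [0,0,0,0,0,-35,0],
    [0,0,0,0,0,-42,0],
    [0,0,0,0,0,-49,0],
    [0,0,0,0,0,-56,0],
    [0,0,0,0,0,-63,0],
    [0,0,0,0,0,-70,0]
  ]
}}

```text
clock: 4.25
position: [0.557, -0.2316, 0.2411]
orientation: [3.141, 0.0, 1.434]
contact_force: [0.0, -0.3, -1.8]
opening: 0.0105
```

>>> {"name": "drive_tool", "arguments": {
  "commands": [
    [0,0,0,0,0,-7,0],
    [0,0,0,0,0,-14,0],
    [0,0,0,0,0,-21,0],
    [0,0,0,0,0,-28,0],
    [0,0,0,0,0,-35,0],
    [0,0,0,0,0,-42,0],
    [0,0,0,0,0,-49,0],
    [0,0,0,0,0,-56,0],
    [0,0,0,0,0,-63,0],
    [0,0,0,0,0,-70,0]
  ]
}}

```text
clock: 5.08
position: [0.5564, -0.2314, 0.2393]
orientation: [-3.141, -0.002, 2.662]
contact_force: [0.1, 0.0, -1.8]
opening: 0.0104
```

>>> {"name": "drive_tool", "arguments": {
  "commands": [
    [0,0,0,0,0,-7,0],
    [0,0,0,0,0,-14,0],
    [0,0,0,0,0,-21,0],
    [0,0,0,0,0,-28,0],
    [0,0,0,0,0,-35,0],
    [0,0,0,0,0,-38,0],
    [0,0,0,0,0,-38,0],
    [0,0,0,0,0,-38,0]
  ]
}}

```text
clock: 5.75
position: [0.5559, -0.2312, 0.238]
orientation: [3.14, -0.004, -2.961]
contact_force: [0.5, 0.4, -2.2]
opening: 0.0104
```

```bash
python3 - <<'E'
from h import *
im,d,i=grab("wrist"); cv2.imwrite("pics/w4.png",im)
p,r,s=tool(); print(p,s["orientation"],s["opening"],s["contact_force"],s["qpos"][5])
print(move([.5575,-.232,.1288],.206+np.pi))
E
```

```text
[ 0.556  -0.2312  0.2382] [ 3.1398 -0.0032 -2.9608] 0.010890188445481048 [-0.0636 -0.4982 -1.8599] -0.5747624046302894
(array([-0.0017, -0.0012,  0.1094]), array([ 0.1053, -0.1796, -1.4466]))
```

View pics/w4.png

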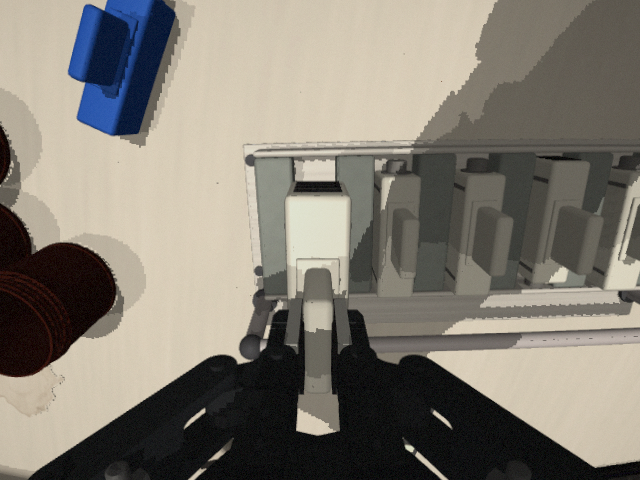

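The grille end now faces front and the slot lies open under the cartridge. Lowering it.

>>> {"name": "drive_tool", "arguments": {
  "commands": [
    [-0.0017,-0.0012,0.0,0.1,-0.18,-1.45,0],
    [-0.0017,-0.0012,0.02,0.1,-0.18,-1.45,0],
    [-0.0017,-0.0012,0.04,0.1,-0.18,-1.45,0],
    [-0.0017,-0.0012,0.06,0.1,-0.18,-1.45,0],
    [-0.0017,-0.0012,0.07,0.1,-0.18,-1.45,0],
    [-0.0017,-0.0012,0.07,0.1,-0.18,-1.45,0]
  ]
}}

```text
clock: 6.3
position: [0.5566, -0.2315, 0.1659]
orientation: [3.139, -0.003, -2.936]
contact_force: [0.5, 0.5, -2.0]
opening: 0.0105
```

```bash
python3 - <<'E'
from h import *
p,r,s=tool(); print(p,s["orientation"],s["opening"],s["contact_force"],s["qpos"][5])
print(move([.5575,-.232,.1288],.206+np.pi))
E
```

```text
[ 0.5566 -0.2315  0.1659] [ 3.1393 -0.0031 -2.9356] 0.010506484534630654 [ 0.5175  0.5174 -1.9891] -0.6002104972636364
(array([-0.0009, -0.0007,  0.0371]), array([ 0.1306, -0.1766, -0.0022]))
```

>>> {"name": "drive_tool", "arguments": {
  "commands": [
    [-0.001,-0.0007,0.012,0.13,-0.18,0,0],
    [-0.001,-0.0007,0.022,0.13,-0.18,0,0],
    [-0.001,-0.0007,0.03,0.13,-0.18,0,0],
    [-0.001,-0.0007,0.035,0.13,-0.18,0,0],
    [-0.001,-0.0007,0.037,0.13,-0.18,0,0],
    [-0.001,-0.0007,0.037,0.13,-0.18,0,0]
  ]
}}

```text
clock: 6.8
position: [0.5576, -0.232, 0.1292]
orientation: [-3.141, 0.0, -2.936]
contact_force: [1.0, -0.9, -1.1]
opening: 0.0101
```

>>> {"name": "drive_tool", "arguments": {
  "commands": [
    [0,0,0.001,0,0,0,0],
    [0,0,0.001,0,0,0,0.2],
    [0,0,0.001,0,0,0,0.38],
    [0,0,0.001,0,0,0,0.38],
    [0,0,-0.02,0,0,0,0.38],
    [0,0,-0.05,0,0,0,0.38],
    [0,0,-0.085,0,0,0,0.38],
    [0,0,-0.085,0,0,0,0.38]
  ]
}}

```text
clock: 7.47
position: [0.5596, -0.2329, 0.2207]
orientation: [-3.137, 0.007, -2.936]
contact_force: [1.5, -0.7, 1.1]
opening: 0.0326
```

```bash
cat > fins.py <<'E'
from h import *
import sys
im,d,i=grab("wrist"); cv2.imwrite(f"pics/{sys.argv[1]}.png",im)
p,r,s=tool(); print(s["clock"],p,s["orientation"],s["opening"],s["contact_force"])
W=world("wrist",d,i).reshape(480,640,3)
n,lab,st,c=cv2.connectedComponentsWithStats(((W[...,2]>.073)&(W[...,2]<.09)).astype(np.uint8))
for k in range(1,n):
    q=W[lab==k]
    if st[k,4]>300: print(st[k],np.median(q[:,2]),cv2.minAreaRect(q[:,:2].astype(np.float32)*1000))
E
python3 fins.py w5; python3 - <<'E'
from h import *
print(move([.5439,-.1694,.2],.206+np.pi))
E
```

```text
7.5167 [ 0.5591 -0.2327  0.2179] [-3.138   0.0052 -2.9357] 0.03257628639552348 [ 0.4208 -0.1641 -0.8711]
[  56    0   39   63 1486] 0.0766070782490054 ((456.90093994140625, -390.3382568359375), (12.936427116394043, 36.56922912597656), 71.37596130371094)
[ 408  218   26   68 1361] 0.08068263198211048 ((543.358154296875, -168.45892333984375), (44.13883590698242, 12.899552345275879), 12.073004722595215)
[ 501  219   34   67 1467] 0.08058897332334247 ((530.6927490234375, -106.79705810546875), (43.519168853759766, 12.73229694366455), 11.259490013122559)
[ 591  221   40   65 1564] 0.08036611595909618 ((518.3677368164062, -44.12664794921875), (44.15251922607422, 13.840662002563477), 12.865501403808594)
[ 311  222   19   67 1229] 0.0807356374279595 ((559.015625, -231.1547393798828), (43.68821716308594, 11.795302391052246), 12.0086669921875)
[   0  272   55  107 2381] 0.08104582076251973 ((659.3843994140625, -428.6319885253906), (41.45090103149414, 80.2646484375), 83.07249450683594)
[ 401  343  239   20 3864] 0.08476192164608222 ((600.0247192382812, -75.01693725585938), (12.682621955871582, 176.19857788085938), 11.539828300476074)
[ 279  345   78   19 1346] 0.08493020344959382 ((629.5133666992188, -217.9430389404297), (12.174410820007324, 53.4501953125), 10.639068603515625)
(array([0.0021, 0.0651, 0.0176]), array([-0.2067,  0.298 , -0.0085]))
```

Cart 5 is home (fin top z = 0.0807, same as the others). Next, cart 4.

>>> {"name": "drive_tool", "arguments": {
  "commands": [
    [0.001,0.03,0.005,-0.2,0.3,0,0.38],
    [0.002,0.055,0.0176,-0.2,0.3,0,0.38],
    [0.002,0.0648,0.0176,-0.2,0.3,0,0.38],
    [0.002,0.0648,0.0176,-0.2,0.3,0,0.38],
    [0.002,0.0648,0.0176,-0.2,0.3,0,0.38]
  ]
}}

```text
clock: 7.93
position: [0.5441, -0.1696, 0.1999]
orientation: [-3.141, -0.0, -2.935]
contact_force: [-0.0, 0.0, 0.9]
opening: 0.0327
```

```bash
python3 - <<'E'
from h import *
print(tool()[0],move([.5437,-.1692,.131],.206+np.pi))
E
```

```text
[ 0.5441 -0.1696  0.1999] (array([0.0003, 0.0004, 0.0689]), array([-0.014 , -0.0164,  0.0489]))
```

>>> {"name": "drive_tool", "arguments": {
  "commands": [
    [0,0,0.03,0,0,0,0.38],
    [0,0,0.055,0,0,0,0.38],
    [0,0,0.067,0,0,0,0.38],
    [0,0,0.069,0,0,0,0.38],
    [0,0,0.069,0,0,0,0.2],
    [0,0,0.069,0,0,0,0],
    [0,0,0.069,0,0,0,0],
    [0,0,0.069,0,0,0,0],
    [0,0,0.069,0,0,0,0]
  ]
}}

```text
clock: 8.68
position: [0.5445, -0.1698, 0.1317]
orientation: [-3.141, 0.001, -2.935]
contact_force: [-1.0, -0.4, 2.5]
opening: 0.0102
```

>>> {"name": "drive_tool", "arguments": {
  "commands": [
    [0,0,-0.01,0,0,0,0],
    [0,0,-0.03,0,0,0,0],
    [0,0,-0.055,0,0,0,0],
    [0,0,-0.08,0,0,0,0],
    [0,0,-0.1,0,0,0,0],
    [0,0,-0.107,0,0,0,0],
    [0,0,-0.107,0,0,0,0],
    [0,0,-0.107,0,0,0,0]
  ]
}}

```text
clock: 9.35
position: [0.5443, -0.1697, 0.2383]
orientation: [-3.141, 0.001, -2.935]
contact_force: [0.6, -0.8, -3.3]
opening: 0.0105
```

Held (force -3.3 N). Turning it back the other way, +180° about tool z.

>>> {"name": "drive_tool", "arguments": {
  "commands": [
    [0,0,0,0,0,7,0],
    [0,0,0,0,0,14,0],
    [0,0,0,0,0,21,0],
    [0,0,0,0,0,28,0],
    [0,0,0,0,0,35,0],
    [0,0,0,0,0,42,0],
    [0,0,0,0,0,49,0],
    [0,0,0,0,0,56,0],
    [0,0,0,0,0,63,0],
    [0,0,0,0,0,70,0]
  ]
}}

```text
clock: 10.18
position: [0.5436, -0.1695, 0.2365]
orientation: [-3.14, -0.001, 2.121]
contact_force: [-0.3, -0.9, -3.8]
opening: 0.0101
```

>>> {"name": "drive_tool", "arguments": {
  "commands": [
    [0,0,0,0,0,7,0],
    [0,0,0,0,0,14,0],
    [0,0,0,0,0,21,0],
    [0,0,0,0,0,28,0],
    [0,0,0,0,0,35,0],
    [0,0,0,0,0,42,0],
    [0,0,0,0,0,49,0],
    [0,0,0,0,0,56,0],
    [0,0,0,0,0,63,0],
    [0,0,0,0,0,70,0]
  ]
}}

```text
clock: 11.02
position: [0.5429, -0.1693, 0.2347]
orientation: [-3.138, 0.002, 0.893]
contact_force: [-0.1, 0.2, -2.7]
opening: 0.01
```

>>> {"name": "drive_tool", "arguments": {
  "commands": [
    [0,0,0,0,0,7,0],
    [0,0,0,0,0,14,0],
    [0,0,0,0,0,21,0],
    [0,0,0,0,0,28,0],
    [0,0,0,0,0,35,0],
    [0,0,0,0,0,39,0],
    [0,0,0,0,0,39,0],
    [0,0,0,0,0,39,0]
  ]
}}

```text
clock: 11.68
position: [0.5424, -0.1691, 0.2334]
orientation: [-3.139, 0.006, 0.215]
contact_force: [0.2, -0.1, -2.3]
opening: 0.0101
```

```bash
python3 - <<'E'
from h import *
im,d,i=grab("wrist"); cv2.imwrite("pics/w6.png",im)
p,r,s=tool(); print(p,s["orientation"],s["opening"],s["contact_force"],s["wrist_torque"])
print(move([.544,-.1695,.1317],.206))
E
```

```text
[ 0.5425 -0.1691  0.2337] [-3.139   0.0054  0.2152] 0.010244256496454792 [-0.529  -0.3299 -2.0806] [ 0.0308 -0.0758 -0.0392]
(array([0.0019, 0.0009, 0.102 ]), array([-0.1462,  0.3091,  0.527 ]))
```

>>> {"name": "drive_tool", "arguments": {
  "commands": [
    [0.0017,0.0007,0.0,-0.15,0.3,0.53,0],
    [0.0017,0.0007,0.02,-0.15,0.3,0.53,0],
    [0.0017,0.0007,0.04,-0.15,0.3,0.53,0],
    [0.0017,0.0007,0.06,-0.15,0.3,0.53,0],
    [0.0017,0.0007,0.063,-0.15,0.3,0.53,0],
    [0.0017,0.0007,0.063,-0.15,0.3,0.53,0]
  ]
}}

```text
clock: 12.23
position: [0.5433, -0.1691, 0.1697]
orientation: [-3.141, 0.002, 0.207]
contact_force: [-0.1, 0.0, -2.8]
opening: 0.0103
```

```bash
python3 - <<'E'
from h import *
p,r,s=tool(); print(p,s["orientation"],s["opening"],s["contact_force"])
print(move([.544,-.1695,.1317],.206))
E
```

```text
[ 0.5433 -0.1691  0.1697] [-3.1405  0.0022  0.2068] 0.010319116533340892 [-0.1404  0.0451 -2.7683]
(array([0.0007, 0.0006, 0.038 ]), array([-0.0625,  0.1256,  0.0465]))
```

>>> {"name": "drive_tool", "arguments": {
  "commands": [
    [0.0007,0.0005,0.012,-0.06,0.12,0.05,0],
    [0.0007,0.0005,0.022,-0.06,0.12,0.05,0],
    [0.0007,0.0005,0.03,-0.06,0.12,0.05,0],
    [0.0007,0.0005,0.035,-0.06,0.12,0.05,0],
    [0.0007,0.0005,0.038,-0.06,0.12,0.05,0],
    [0.0007,0.0005,0.039,-0.06,0.12,0.05,0],
    [0.0007,0.0005,0.039,-0.06,0.12,0.05,0]
  ]
}}

```text
clock: 12.82
position: [0.544, -0.1697, 0.1317]
orientation: [3.141, -0.0, 0.206]
contact_force: [-5.5, -0.9, 8.5]
opening: 0.0106
```

>>> {"name": "drive_tool", "arguments": {
  "commands": [
    [0,0,-0.001,0,0,0,0.2],
    [0,0,-0.001,0,0,0,0.38],
    [0,0,-0.001,0,0,0,0.38],
    [0,0,-0.02,0,0,0,0.38],
    [0,0,-0.05,0,0,0,0.38],
    [0,0,-0.075,0,0,0,0.38],
    [0,0,-0.075,0,0,0,0.38]
  ]
}}

```text
clock: 13.4
position: [0.5459, -0.1702, 0.2116]
orientation: [3.138, -0.006, 0.206]
contact_force: [-0.2, -0.7, 2.0]
opening: 0.0323
```

```bash
python3 fins.py w7; python3 - <<'E'
from h import *
print(move([.5308,-.1068,.2],.206))
E
```

```text
13.45 [ 0.5453 -0.17    0.2093] [ 3.1388 -0.0045  0.206 ] 0.032626134216121955 [-0.2288 -0.3683  0.1271]
[    0   128   540    35 12293] 0.08538045065579 ((609.7100830078125, -125.607666015625), (18.508018493652344, 302.0829162597656), 12.330696105957031)
[ 406  227   27   70 1449] 0.0805927008993867 ((560.4261474609375, -230.86041259765625), (44.03520584106445, 12.90986156463623), 12.065533638000488)
[  95  231   35   68 1585] 0.08053339482762997 ((519.3970336914062, -43.52952194213867), (43.74018859863281, 12.862092971801758), 11.845484733581543)
[ 306  231   20   69 1295] 0.0807517157148881 ((545.275634765625, -168.6141815185547), (43.5462646484375, 11.643915176391602), 12.074947357177734)
[   0  233   38   67 1628] 0.08040316834657564 ((504.5506591796875, 18.85416030883789), (43.80654525756836, 14.23373794555664), 11.472212791442871)
[ 200  232   26   69 1392] 0.08070693216870282 ((531.55322265625, -105.98750305175781), (44.01615524291992, 11.947006225585938), 11.342752456665039)
[553 401  40  40 632] 0.0763917196267957 ((457.4339904785156, -390.3988952636719), (14.096214294433594, 35.745819091796875), 75.72854614257812)
(array([-0.0014, -0.0648,  0.0091]), array([ 0.1621, -0.2577, -0.002 ]))
```

View pics/w7.png

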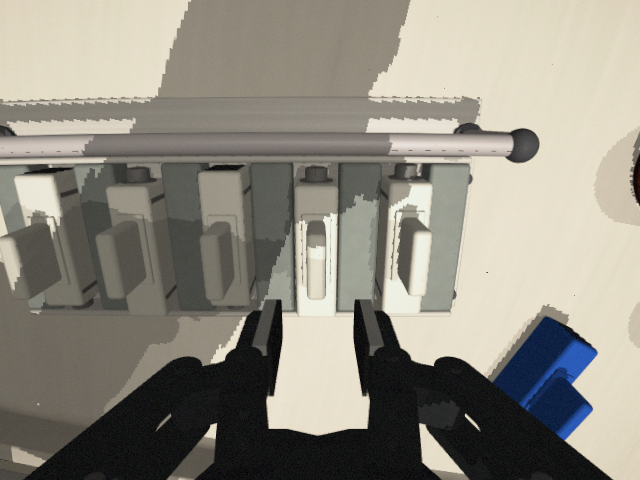

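Carts 4 and 5 now point to the bar, with spigots at (317,172) and (406,170), and both sit level. Next, cart 3.

>>> {"name": "drive_tool", "arguments": {
  "commands": [
    [-0.001,-0.03,0.002,0.16,-0.26,0,0.38],
    [-0.0014,-0.055,0.009,0.16,-0.26,0,0.38],
    [-0.0014,-0.065,0.009,0.16,-0.26,0,0.38],
    [-0.0014,-0.065,0.009,0.16,-0.26,0,0.38],
    [-0.0014,-0.065,0.009,0.16,-0.26,0,0.38]
  ]
}}

```text
clock: 13.87
position: [0.5307, -0.1065, 0.1997]
orientation: [3.141, 0.0, 0.207]
contact_force: [-0.6, -1.3, -0.1]
opening: 0.0324
```

```bash
python3 - <<'E'
from h import *
print(tool()[0],move([.531,-.1066,.132],.206))
E
```

```text
[ 0.5307 -0.1065  0.1997] (array([0.0003, 0.0001, 0.0677]), array([0.0087, 0.0281, 0.0602]))
```

>>> {"name": "drive_tool", "arguments": {
  "commands": [
    [0,0,0.03,0,0,0,0.38],
    [0,0,0.055,0,0,0,0.38],
    [0,0,0.066,0,0,0,0.38],
    [0,0,0.068,0,0,0,0.38],
    [0,0,0.068,0,0,0,0.2],
    [0,0,0.068,0,0,0,0],
    [0,0,0.068,0,0,0,0],
    [0,0,0.068,0,0,0,0],
    [0,0,0.068,0,0,0,0]
  ]
}}

```text
clock: 14.62
position: [0.5311, -0.1067, 0.1325]
orientation: [3.141, -0.001, 0.207]
contact_force: [0.2, 0.3, 3.6]
opening: 0.0102
```

>>> {"name": "drive_tool", "arguments": {
  "commands": [
    [0,0,-0.01,0,0,0,0],
    [0,0,-0.03,0,0,0,0],
    [0,0,-0.055,0,0,0,0],
    [0,0,-0.08,0,0,0,0],
    [0,0,-0.1,0,0,0,0],
    [0,0,-0.107,0,0,0,0],
    [0,0,-0.107,0,0,0,0],
    [0,0,-0.107,0,0,0,0]
  ]
}}

```text
clock: 15.28
position: [0.5309, -0.1066, 0.2391]
orientation: [3.141, -0.001, 0.207]
contact_force: [-0.8, -0.9, -2.9]
opening: 0.0101
```

>>> {"name": "drive_tool", "arguments": {
  "commands": [
    [0,0,0,0,0,-7,0],
    [0,0,0,0,0,-14,0],
    [0,0,0,0,0,-21,0],
    [0,0,0,0,0,-28,0],
    [0,0,0,0,0,-35,0],
    [0,0,0,0,0,-42,0],
    [0,0,0,0,0,-49,0],
    [0,0,0,0,0,-56,0],
    [0,0,0,0,0,-63,0],
    [0,0,0,0,0,-70,0]
  ]
}}

```text
clock: 16.12
position: [0.5302, -0.1065, 0.2374]
orientation: [-3.14, 0.0, 1.435]
contact_force: [-0.8, -0.4, -2.6]
opening: 0.0105
```

>>> {"name": "drive_tool", "arguments": {
  "commands": [
    [0,0,0,0,0,-7,0],
    [0,0,0,0,0,-14,0],
    [0,0,0,0,0,-21,0],
    [0,0,0,0,0,-28,0],
    [0,0,0,0,0,-35,0],
    [0,0,0,0,0,-42,0],
    [0,0,0,0,0,-49,0],
    [0,0,0,0,0,-56,0],
    [0,0,0,0,0,-63,0],
    [0,0,0,0,0,-70,0]
  ]
}}

```text
clock: 16.95
position: [0.5295, -0.1063, 0.2356]
orientation: [-3.14, -0.004, 2.663]
contact_force: [-0.4, 0.7, -2.3]
opening: 0.0106
```

>>> {"name": "drive_tool", "arguments": {
  "commands": [
    [0,0,0,0,0,-7,0],
    [0,0,0,0,0,-14,0],
    [0,0,0,0,0,-21,0],
    [0,0,0,0,0,-28,0],
    [0,0,0,0,0,-35,0],
    [0,0,0,0,0,-39,0],
    [0,0,0,0,0,-39,0],
    [0,0,0,0,0,-39,0]
  ]
}}

```text
clock: 17.62
position: [0.529, -0.1062, 0.2344]
orientation: [3.139, -0.006, -2.942]
contact_force: [-0.6, -0.2, -3.3]
opening: 0.0104
```

```bash
python3 - <<'E'
from h import *
im,d,i=grab("wrist"); cv2.imwrite("pics/w8.png",im)
p,r,s=tool(); print(p,s["orientation"],s["opening"],s["contact_force"],s["wrist_torque"])
print(move([.531,-.1066,.132],.206+np.pi))
E
```

```text
[ 0.5291 -0.1062  0.2346] [ 3.1396 -0.0058 -2.9428] 0.010540135078567546 [-0.0844 -0.0138 -1.9599] [-0.0207 -0.0223  0.0075]
(array([-0.0024, -0.0009,  0.1026]), array([ 0.1139, -0.3301, -0.4113]))
```

>>> {"name": "drive_tool", "arguments": {
  "commands": [
    [-0.0022,-0.0008,0.0,0.1,-0.33,-0.41,0],
    [-0.0022,-0.0008,0.02,0.1,-0.33,-0.41,0],
    [-0.0022,-0.0008,0.04,0.1,-0.33,-0.41,0],
    [-0.0022,-0.0008,0.06,0.1,-0.33,-0.41,0],
    [-0.0022,-0.0008,0.063,0.1,-0.33,-0.41,0],
    [-0.0022,-0.0008,0.063,0.1,-0.33,-0.41,0]
  ]
}}

```text
clock: 18.17
position: [0.5303, -0.1064, 0.1706]
orientation: [3.14, -0.002, -2.937]
contact_force: [-0.1, 0.4, -2.2]
opening: 0.0106
```

```bash
python3 - <<'E'
from h import *
p,r,s=tool(); print(p,s["orientation"],s["opening"],s["contact_force"])
print(move([.531,-.1066,.132],.206+np.pi))
E
```

```text
[ 0.5303 -0.1064  0.1706] [ 3.1404 -0.0022 -2.9365] 0.010559623204094998 [-0.1417  0.3777 -2.2391]
(array([-0.0007, -0.0004,  0.0386]), array([ 0.0671, -0.125 , -0.0528]))
```

>>> {"name": "drive_tool", "arguments": {
  "commands": [
    [-0.0007,-0.0004,0.012,0.06,-0.12,0,0],
    [-0.0007,-0.0004,0.022,0.06,-0.12,0,0],
    [-0.0007,-0.0004,0.03,0.06,-0.12,0,0],
    [-0.0007,-0.0004,0.035,0.06,-0.12,0,0],
    [-0.0007,-0.0004,0.038,0.06,-0.12,0,0],
    [-0.0007,-0.0004,0.0385,0.06,-0.12,0,0],
    [-0.0007,-0.0004,0.0385,0.06,-0.12,0,0]
  ]
}}

```text
clock: 18.75
position: [0.5312, -0.1067, 0.1325]
orientation: [-3.141, 0.0, -2.937]
contact_force: [0.3, -1.0, -2.9]
opening: 0.01
```

>>> {"name": "drive_tool", "arguments": {
  "commands": [
    [0,0,0.001,0,0,0,0],
    [0,0,0.001,0,0,0,0],
    [0,0,0.001,0,0,0,0.2],
    [0,0,0.001,0,0,0,0.38],
    [0,0,0.001,0,0,0,0.38],
    [0,0,-0.02,0,0,0,0.38],
    [0,0,-0.05,0,0,0,0.38],
    [0,0,-0.072,0,0,0,0.38],
    [0,0,-0.072,0,0,0,0.38]
  ]
}}

```text
clock: 19.5
position: [0.533, -0.107, 0.2089]
orientation: [-3.139, 0.006, -2.937]
contact_force: [1.0, -0.4, -0.6]
opening: 0.0325
```

```bash
python3 fins.py w9; python3 - <<'E'
from h import *
print(move([.5044,.018,.2],.206+np.pi))
E
```

```text
19.55 [ 0.5325 -0.1069  0.2067] [-3.1398  0.0043 -2.9366] 0.03269127007381944 [-0.2203 -1.2719 -1.0718]
[ 201  225   27   70 1423] 0.08060158528326752 ((543.55419921875, -169.03204345703125), (43.39912033081055, 12.141292572021484), 12.01545524597168)
[ 411  225   27   71 1439] 0.08069573172383743 ((517.9690551757812, -43.592994689941406), (43.809608459472656, 11.988515853881836), 11.384788513183594)
[ 508  224   36   69 1644] 0.08061398809697079 ((503.9653015136719, 18.40035629272461), (43.85858154296875, 12.70666217803955), 11.380108833312988)
[ 309  226   20   70 1364] 0.08075204429959441 ((531.25830078125, -106.32083892822266), (43.93032455444336, 11.84678840637207), 12.128832817077637)
[  96  229   36   69 1596] 0.0803558917774781 ((559.170654296875, -230.25039672851562), (43.477108001708984, 12.9514741897583), 12.085795402526855)
[  46  347  180   30 2545] 0.08440757531182799 ((629.3531494140625, -212.4998321533203), (17.25728988647461, 122.15899658203125), 10.107893943786621)
[ 455  349  138   29 2371] 0.08490660303002523 ((576.4998779296875, 44.91587448120117), (17.29498863220215, 93.42169952392578), 13.73202896118164)
[ 277  357   82   18 1427] 0.08466125402159738 ((603.1095581054688, -91.90093231201172), (10.862885475158691, 53.76633834838867), 11.99914264678955)
(array([0.0021, 0.128 , 0.0065]), array([-0.1017,  0.2441, -0.0602]))
```

Cart 3 is home. Next, cart 1, passing over cart 2 with tips at z ≥ 0.127.

>>> {"name": "drive_tool", "arguments": {
  "commands": [
    [0.001,0.03,0,-0.1,0.24,0,0.38],
    [0.002,0.06,0,-0.1,0.24,0,0.38],
    [0.002,0.09,0,-0.1,0.24,0,0.38],
    [0.002,0.118,0.006,-0.1,0.24,0,0.38],
    [0.002,0.128,0.006,-0.1,0.24,0,0.38],
    [0.002,0.128,0.006,-0.1,0.24,0,0.38],
    [0.002,0.128,0.006,-0.1,0.24,0,0.38]
  ]
}}

```text
clock: 20.13
position: [0.5043, 0.0181, 0.2]
orientation: [-3.141, -0.001, -2.935]
contact_force: [-0.3, -0.3, 0.5]
opening: 0.033
```

```bash
python3 - <<'E'
from h import *
print(tool()[0],move([.5042,.0181,.132],.206+np.pi))
E
```

```text
[0.5043 0.0181 0.2   ] (array([0.0001, 0.0001, 0.068 ]), array([-0.0071, -0.0369,  0.0056]))
```

>>> {"name": "drive_tool", "arguments": {
  "commands": [
    [0,0,0.03,0,0,0,0.38],
    [0,0,0.055,0,0,0,0.38],
    [0,0,0.066,0,0,0,0.38],
    [0,0,0.068,0,0,0,0.38],
    [0,0,0.068,0,0,0,0.2],
    [0,0,0.068,0,0,0,0],
    [0,0,0.068,0,0,0,0],
    [0,0,0.068,0,0,0,0],
    [0,0,0.068,0,0,0,0]
  ]
}}

```text
clock: 20.88
position: [0.5047, 0.018, 0.1327]
orientation: [-3.141, 0.001, -2.936]
contact_force: [0.1, -0.4, 1.2]
opening: 0.0103
```

>>> {"name": "drive_tool", "arguments": {
  "commands": [
    [0,0,-0.01,0,0,0,0],
    [0,0,-0.03,0,0,0,0],
    [0,0,-0.055,0,0,0,0],
    [0,0,-0.08,0,0,0,0],
    [0,0,-0.1,0,0,0,0],
    [0,0,-0.107,0,0,0,0],
    [0,0,-0.107,0,0,0,0],
    [0,0,-0.107,0,0,0,0]
  ]
}}

```text
clock: 21.55
position: [0.5045, 0.018, 0.2393]
orientation: [-3.141, 0.0, -2.935]
contact_force: [0.1, 1.1, -3.8]
opening: 0.01
```

>>> {"name": "drive_tool", "arguments": {
  "commands": [
    [0,0,0,0,0,7,0],
    [0,0,0,0,0,14,0],
    [0,0,0,0,0,21,0],
    [0,0,0,0,0,28,0],
    [0,0,0,0,0,35,0],
    [0,0,0,0,0,42,0],
    [0,0,0,0,0,49,0],
    [0,0,0,0,0,56,0],
    [0,0,0,0,0,63,0],
    [0,0,0,0,0,70,0]
  ]
}}

```text
clock: 22.38
position: [0.5038, 0.018, 0.2377]
orientation: [-3.14, -0.001, 2.12]
contact_force: [0.2, -0.0, -2.3]
opening: 0.0102
```

>>> {"name": "drive_tool", "arguments": {
  "commands": [
    [0,0,0,0,0,7,0],
    [0,0,0,0,0,14,0],
    [0,0,0,0,0,21,0],
    [0,0,0,0,0,28,0],
    [0,0,0,0,0,35,0],
    [0,0,0,0,0,42,0],
    [0,0,0,0,0,49,0],
    [0,0,0,0,0,56,0],
    [0,0,0,0,0,63,0],
    [0,0,0,0,0,70,0]
  ]
}}

```text
clock: 23.22
position: [0.5031, 0.018, 0.236]
orientation: [-3.138, 0.003, 0.892]
contact_force: [-0.4, -0.2, -3.0]
opening: 0.0099
```

>>> {"name": "drive_tool", "arguments": {
  "commands": [
    [0,0,0,0,0,7,0],
    [0,0,0,0,0,14,0],
    [0,0,0,0,0,21,0],
    [0,0,0,0,0,28,0],
    [0,0,0,0,0,35,0],
    [0,0,0,0,0,39.5,0],
    [0,0,0,0,0,39.5,0],
    [0,0,0,0,0,39.5,0]
  ]
}}

```text
clock: 23.88
position: [0.5026, 0.018, 0.2348]
orientation: [-3.141, 0.007, 0.206]
contact_force: [-0.3, -0.3, -2.3]
opening: 0.01
```

```bash
python3 - <<'E'
from h import *
im,d,i=grab("wrist"); cv2.imwrite("pics/w10.png",im)
p,r,s=tool(); print(p,s["orientation"],s["opening"],s["contact_force"],s["wrist_torque"],s["qpos"][5])
print(move([.5044,.0181,.132],.206))
E
```

```text
[0.5027 0.018  0.2351] [-3.1408  0.0061  0.206 ] 0.010053255105131952 [ 0.7909  0.5042 -3.1794] [ 0.031  -0.0293  0.0471] 2.97143015713116
(array([0.0023, 0.0003, 0.1031]), array([-0.043 ,  0.3495,  0.0004]))
```

>>> {"name": "drive_tool", "arguments": {
  "commands": [
    [0.0018,-0.0002,0.0,-0.04,0.35,0,0],
    [0.0018,-0.0002,0.02,-0.04,0.35,0,0],
    [0.0018,-0.0002,0.04,-0.04,0.35,0,0],
    [0.0018,-0.0002,0.06,-0.04,0.35,0,0],
    [0.0018,-0.0002,0.064,-0.04,0.35,0,0],
    [0.0018,-0.0002,0.064,-0.04,0.35,0,0]
  ]
}}

```text
clock: 24.43
position: [0.5032, 0.0185, 0.17]
orientation: [-3.141, 0.002, 0.207]
contact_force: [0.0, -0.2, -1.7]
opening: 0.0102
```

```bash
python3 - <<'E'
from h import *
p,r,s=tool(); print(p,s["orientation"],s["opening"],s["contact_force"])
print(move([.5044,.0181,.132],.206))
E
```

```text
[0.5032 0.0185 0.17  ] [-3.1411  0.0024  0.2073] 0.010239872007457167 [ 0.0045 -0.1685 -1.6903]
(array([0.0011, 0.0006, 0.038 ]), array([-0.0286,  0.1376,  0.072 ]))
```

>>> {"name": "drive_tool", "arguments": {
  "commands": [
    [0.0009,0.0006,0.012,-0.03,0.14,0.07,0],
    [0.0009,0.0006,0.022,-0.03,0.14,0.07,0],
    [0.0009,0.0006,0.03,-0.03,0.14,0.07,0],
    [0.0009,0.0006,0.035,-0.03,0.14,0.07,0],
    [0.0009,0.0006,0.038,-0.03,0.14,0.07,0],
    [0.0009,0.0006,0.0385,-0.03,0.14,0.07,0],
    [0.0009,0.0006,0.0385,-0.03,0.14,0.07,0]
  ]
}}

```text
clock: 25.02
position: [0.5041, 0.0179, 0.1326]
orientation: [3.141, -0.0, 0.206]
contact_force: [-9.4, -2.1, 16.9]
opening: 0.0101
```

>>> {"name": "drive_tool", "arguments": {
  "commands": [
    [0,0,-0.001,0,0,0,0],
    [0,0,-0.001,0,0,0,0.2],
    [0,0,-0.001,0,0,0,0.38],
    [0,0,-0.001,0,0,0,0.38],
    [0,0,-0.02,0,0,0,0.38],
    [0,0,-0.05,0,0,0,0.38],
    [0,0,-0.09,0,0,0,0.38],
    [0,0,-0.12,0,0,0,0.38],
    [0,0,-0.12,0,0,0,0.38]
  ]
}}

```text
clock: 25.77
position: [0.5061, 0.0181, 0.2584]
orientation: [3.14, -0.008, 0.206]
contact_force: [0.9, -0.6, -0.2]
opening: 0.0322
```

```bash
python3 fins.py w11; python3 - <<'E'
from h import *
im,d,i=grab("top"); np.savez("top1.npz",im=im,d=d)
W=world("top",d,i).reshape(480,640,3)
cv2.imwrite("pics/t1.png",cv2.resize(im[130:350,80:480],None,fx=2,fy=2,interpolation=cv2.INTER_CUBIC))
sub=(W[...,2]>.06)&(W[...,2]<.1)&(W[...,1]>.15)&(W[...,1]<.37)&(W[...,0]>.35)&(W[...,0]<.75)
n,lab,st,c=cv2.connectedComponentsWithStats(sub.astype(np.uint8))
for k in range(1,n):
    q=W[lab==k]
    if st[k,4]>40: print("TAB?",st[k],q.mean(0),cv2.minAreaRect(q[:,:2].astype(np.float32)*1000))
m=(W[...,2]>.008)&(W[...,2]<.1)&(W[...,1]>.15)&(W[...,1]<.36)&(W[...,0]>.35)&(W[...,0]<.66)
n,lab,st,c=cv2.connectedComponentsWithStats(m.astype(np.uint8))
for k in range(1,n):
    q=W[lab==k]
    if st[k,4]>200: print("GUARD?",st[k],q.mean(0),cv2.minAreaRect(q[:,:2].astype(np.float32)*1000))
E
```

```text
25.8167 [0.5055 0.0181 0.2556] [ 3.1402 -0.0058  0.2062] 0.032529076254321485 [ 0.2252  0.4531 -0.0582]
[ 228  124  412   29 7619] 0.08528687236169766 ((593.6881713867188, -47.193634033203125), (18.159530639648438, 284.511962890625), 10.915641784667969)
[310 212  16  59 910] 0.08081504339993559 ((505.88409423828125, 18.65545082092285), (43.90357208251953, 11.351143836975098), 11.496302604675293)
[392 212  21  58 991] 0.0805973371963572 ((519.3935546875, -42.841678619384766), (43.42182540893555, 12.419075012207031), 11.917646408081055)
[ 474  213   26   57 1052] 0.0804592697840165 ((532.022705078125, -105.0822982788086), (42.93578338623047, 12.518472671508789), 12.370441436767578)
[ 553  213   31   57 1115] 0.08026617168400005 ((545.0382080078125, -167.9803924560547), (43.31418228149414, 13.131413459777832), 12.720940589904785)
TAB? [165 187  13  13 129] [0.7251 0.2587 0.0809] ((726.4292602539062, 260.7091369628906), (27.250951766967773, 26.224687576293945), 47.10280990600586)
TAB? [120 208   8  18  82] [0.6679 0.368  0.083 ] ((667.5663452148438, 367.4397888183594), (4.960057258605957, 40.14802551269531), 89.8655014038086)
TAB? [152 277  14  19 142] [0.5101 0.2798 0.0754] ((510.02581787109375, 281.5607604980469), (13.421138763427734, 44.65290451049805), 65.52397155761719)
GUARD? [ 136  242   39   91 1126] [0.4718 0.2992 0.0344] ((507.6715087890625, 283.421142578125), (66.66756439208984, 216.82962036132812), 67.60708618164062)
```

View pics/w11.png

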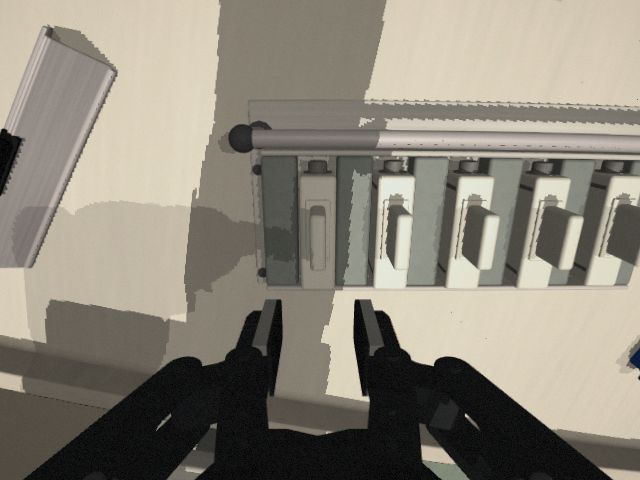

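View pics/t1.png

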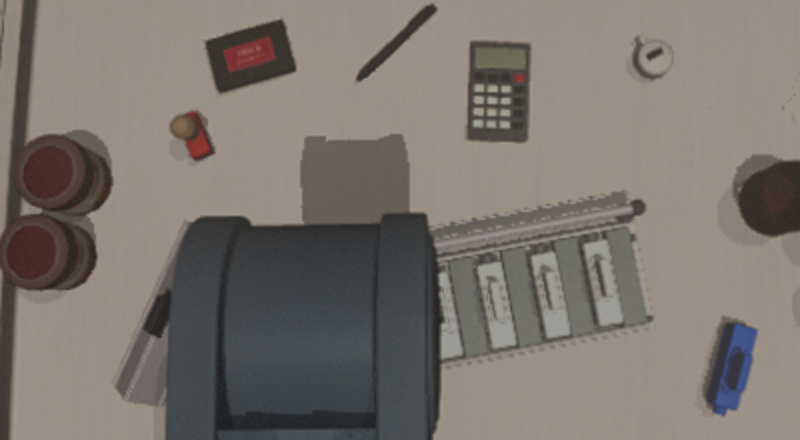

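All five spigots face the bar, at (318,166), (393,165), (468,165), (543,165) and (617,167), and every fin is level. The guard hasn't moved; its tab is at about (0.510, 0.281). Going there.

```bash
python3 - <<'E'
from h import *
print(move([.50,.27,.29],.206))
E
```

```text
(array([ 0.0471, -0.2476, -0.0365]), array([ 0.0476, -0.1593,  0.0088]))
```

>>> {"name": "drive_tool", "arguments": {
  "commands": [
    [0,-0.01,-0.036,0,0,-7,0.38],
    [0.008,-0.04,-0.036,0,0,-14,0.38],
    [0.016,-0.07,-0.036,0,0,-21,0.38],
    [0.024,-0.1,-0.036,0,0,-28,0.38],
    [0.03,-0.13,-0.036,0,0,-35,0.38],
    [0.035,-0.16,-0.036,0,0,-42,0.38],
    [0.04,-0.19,-0.036,0,0,-49,0.38],
    [0.044,-0.22,-0.036,0,0,-56,0.38],
    [0.047,-0.24,-0.036,0,0,-63,0.38],
    [0.047,-0.247,-0.036,0,0,-70,0.38]
  ]
}}

```text
clock: 26.7
position: [0.4993, 0.2721, 0.2876]
orientation: [3.141, 0.001, 1.436]
contact_force: [-0.1, -0.9, 0.4]
opening: 0.0326
```

>>> {"name": "drive_tool", "arguments": {
  "commands": [
    [0,0,0,0,0,-7,0.38],
    [0,0,0,0,0,-14,0.38],
    [0,0,0,0,0,-21,0.38],
    [0,0,0,0,0,-28,0.38],
    [0,0,0,0,0,-35,0.38],
    [0,0,0,0,0,-42,0.38],
    [0,0,0,0,0,-49,0.38],
    [0,0,0,0,0,-56,0.38],
    [0,0,0,0,0,-63,0.38],
    [0,0,0,0,0,-70,0.38]
  ]
}}

```text
clock: 27.53
position: [0.4989, 0.2719, 0.286]
orientation: [-3.139, -0.0, 2.664]
contact_force: [-0.1, 0.2, 0.3]
opening: 0.0325
```

```bash
cat > g.py <<'E'
from h import *
im,d,i=grab("wrist"); cv2.imwrite("pics/g%d.png"%int(100*tool()[2]["clock"]),im)
p,r,s=tool(); print(s["clock"],p,s["orientation"],s["opening"])
W=world("wrist",d,i).reshape(480,640,3)
q=r.apply([1,0,0])
box=(W[...,1]>.1)&(np.hypot(W[...,0]-.51,W[...,1]-.28)<.2)
for lo,hi in((.066,.088),(.008,.05)):
    n,lab,st,c=cv2.connectedComponentsWithStats((box&(W[...,2]>lo)&(W[...,2]<hi)).astype(np.uint8))
    for k in range(1,n):
        if st[k,4]>250:
            q=W[lab==k]; print(lo,st[k],np.median(q,0),cv2.minAreaRect(q[:,:2].astype(np.float32)*1000))
E
python3 g.py; python3 -c "
from h import *
print(move([.51,.2815,.2],2.735))"
```

```text
27.5833 [0.4989 0.2719 0.2861] [-3.1392 -0.0004  2.674 ] 0.032143461203353554
0.066 [ 469  173   79   97 1014] [0.5386 0.4016 0.0796] ((553.3883056640625, 408.19482421875), (34.629478454589844, 85.32929229736328), 37.392276763916016)
0.066 [326 203  18  54 769] [0.5053 0.2848 0.0782] ((507.543701171875, 284.0353698730469), (11.970653533935547, 43.75402069091797), 68.1072006225586)
0.066 [488 276  77  73 971] [0.6308 0.3899 0.0804] ((644.3438720703125, 394.5964050292969), (32.685150146484375, 84.12358856201172), 36.254817962646484)
0.008 [  288    92    82   235 12454] [0.4845 0.2917 0.0279] ((508.5281982421875, 283.64471435546875), (66.85777282714844, 220.06036376953125), 67.98799133300781)
0.008 [ 447  165   72   82 1461] [0.5414 0.4015 0.0316] ((553.9890747070312, 408.8836364746094), (31.301044464111328, 80.59893798828125), 37.88747024536133)
0.008 [465 262  36  64 997] [0.6379 0.3819 0.0326] ((649.0039672851562, 379.7735290527344), (13.15262222290039, 58.9382209777832), 57.39064025878906)
(array([-0.0056,  0.0138,  0.086 ]), array([-0.1383, -0.0263, -3.4925]))
```

```bash
python3 -c "
from h import *
print(move([.5083,.2835,.2],2.757))"
```

```text
(array([-0.0032,  0.0148,  0.086 ]), array([-0.138 , -0.0278, -4.753 ]))
```

>>> {"name": "drive_tool", "arguments": {
  "commands": [
    [-0.003,0.0148,0.02,-0.14,0,-4.75,0.38],
    [-0.003,0.0148,0.05,-0.14,0,-4.75,0.38],
    [-0.003,0.0148,0.075,-0.14,0,-4.75,0.38],
    [-0.003,0.0148,0.086,-0.14,0,-4.75,0.38],
    [-0.003,0.0148,0.086,-0.14,0,-4.75,0.38],
    [-0.003,0.0148,0.086,-0.14,0,-4.75,0.38]
  ]
}}

```text
clock: 28.08
position: [0.5076, 0.2833, 0.1991]
orientation: [-3.14, -0.002, 2.755]
contact_force: [-0.2, -0.3, 0.4]
opening: 0.0329
```

```bash
python3 g.py; python3 -c "
from h import *
print(move([.5083,.2835,.130],2.757))"; ls -t pics|head -1
```

```text
28.1333 [0.5081 0.2836 0.2002] [-3.1415 -0.0006  2.7554] 0.03245930320685717
0.066 [ 498  214  124  122 2652] [0.539  0.4009 0.0797] ((553.515380859375, 408.8857727050781), (36.945159912109375, 85.94808959960938), 36.55799865722656)
0.066 [ 307  231   21   75 1457] [0.5047 0.285  0.0782] ((507.3380126953125, 283.97125244140625), (11.759279251098633, 43.576107025146484), 68.0138168334961)
0.066 [ 508  354  108   54 1680] [0.6299 0.3913 0.0806] ((633.026123046875, 402.7460021972656), (19.667709350585938, 67.7526626586914), 16.16628074645996)
0.008 [  270    76    97   310 21211] [0.4799 0.294  0.0282] ((508.16583251953125, 283.1965026855469), (67.01985931396484, 220.45826721191406), 67.55452728271484)
0.008 [ 464  195  109  108 3159] [0.5407 0.4023 0.0323] ((552.988525390625, 408.6022644042969), (31.303544998168945, 81.305419921875), 36.617313385009766)
0.008 [ 475  312   51   73 1900] [0.6371 0.3828 0.0311] ((648.398681640625, 380.48211669921875), (13.495648384094238, 58.66371154785156), 56.01047134399414)
(array([-0.0002, -0.    ,  0.0702]), array([-0.007 , -0.0341, -0.0929]))
g2813.png
```

The tab is centred between the pads (column 317) and aligned. Lowering, gripping, lifting.

>>> {"name": "drive_tool", "arguments": {
  "commands": [
    [0,0,0.03,0,0,0,0.38],
    [0,0,0.055,0,0,0,0.38],
    [0,0,0.067,0,0,0,0.38],
    [0,0,0.07,0,0,0,0.38],
    [0,0,0.07,0,0,0,0.2],
    [0,0,0.07,0,0,0,0],
    [0,0,0.07,0,0,0,0],
    [0,0,0.07,0,0,0,0],
    [0,0,0.07,0,0,0,0]
  ],
  "squeeze": 100
}}

```text
clock: 28.88
position: [0.5087, 0.2838, 0.1314]
orientation: [3.14, 0.001, 2.755]
contact_force: [-1.2, -2.5, 7.8]
opening: 0.0097
```

>>> {"name": "drive_tool", "arguments": {
  "commands": [
    [0,0,-0.01,0,0,0,0],
    [0,0,-0.03,0,0,0,0],
    [0,0,-0.055,0,0,0,0],
    [0,0,-0.085,0,0,0,0],
    [0,0,-0.12,0,0,0,0],
    [0,0,-0.14,0,0,0,0],
    [0,0,-0.14,0,0,0,0],
    [0,0,-0.14,0,0,0,0]
  ]
}}

```text
clock: 29.55
position: [0.5089, 0.284, 0.2729]
orientation: [3.138, 0.002, 2.755]
contact_force: [-0.1, 0.6, -3.9]
opening: 0.0096
```

```bash
python3 -c "
from h import *
print(tool()[0],tool()[2]['contact_force'],move([.55,.1,.27],2.757)); print(move([.604,-.0915,.27],.206+np.pi/2))"
```

```text
[0.5089 0.284  0.2729] [-0.0973  0.5889 -3.93  ] (array([-0.1074, -0.1549,  0.0026]), array([ 0.1881,  0.1322, -0.1035]))
(array([-0.2295, -0.312 ,  0.0024]), array([ 0.2376,  0.0292, 56.0579]))
```

>>> {"name": "drive_tool", "arguments": {
  "commands": [
    [-0.018,-0.024,0,0,0,5.6,0],
    [-0.04,-0.055,0,0,0,11.2,0],
    [-0.063,-0.086,0,0,0,16.8,0],
    [-0.086,-0.117,0,0,0,22.4,0],
    [-0.109,-0.148,0,0,0,28,0],
    [-0.132,-0.18,0,0,0,33.6,0],
    [-0.155,-0.211,0,0,0,39.2,0],
    [-0.178,-0.242,0,0,0,44.8,0],
    [-0.2,-0.272,0,0,0,50.4,0],
    [-0.218,-0.296,0,0,0,56,0]
  ]
}}

```text
clock: 30.38
position: [0.5989, -0.0751, 0.2709]
orientation: [3.14, -0.002, 1.772]
contact_force: [1.1, 0.5, -1.8]
opening: 0.0098
```

```bash
python3 -c "
from h import *
print(tool()[0],tool()[2]['opening'],tool()[2]['contact_force']); print(move([.604,-.0915,.25],.206+np.pi/2))"
```

```text
[ 0.5989 -0.0751  0.2709] 0.009824518669302569 [ 1.1462  0.485  -1.8299]
(array([-0.0172,  0.0017,  0.0209]), array([ 0.0881, -0.1079, -0.2835]))
```

>>> {"name": "drive_tool", "arguments": {
  "commands": [
    [-0.0172,0.0017,0.01,0.08,-0.1,-0.28,0],
    [-0.0172,0.0017,0.021,0.08,-0.1,-0.28,0],
    [-0.0172,0.0017,0.021,0.08,-0.1,-0.28,0],
    [-0.0172,0.0017,0.021,0.08,-0.1,-0.28,0]
  ]
}}

```text
clock: 30.72
position: [0.6032, -0.0913, 0.2486]
orientation: [-3.139, -0.001, 1.777]
contact_force: [-0.1, 0.1, -1.8]
opening: 0.0095
```

```bash
python3 - <<'E'
from h import *
im,d,i=grab("wrist"); cv2.imwrite("pics/b1.png",im)
p,r,s=tool(); print(s["clock"],p,s["orientation"],s["opening"],s["contact_force"])
W=world("wrist",d,i).reshape(-1,3)
W=W[~np.isnan(W[:,0])]
c,sn=np.cos(.206),np.sin(.206)
o=np.array([.604,-.0915]); T=np.c_[(W[:,:2]-o)@[[c],[sn]],(W[:,:2]-o)@[[-sn],[c]],W[:,2]]
m=(T[:,2]>.108)&(T[:,2]<.18)&(abs(T[:,0])<.06)&(abs(T[:,1])<.14)
q=T[m]; print(len(q),q.min(0),q.max(0),cv2.minAreaRect(q[:,:2].astype(np.float32)*1000))
b=T[(T[:,2]>.078)&(T[:,2]<.09)&(abs(T[:,0])<.02)&(abs(T[:,1])<.17)]; print(len(b), b[:,0].min(),b[:,0].max(),np.median(b,0))
print(move([.604,-.0915,.19],.206+np.pi/2))
E
```

```text
30.7667 [ 0.6035 -0.091   0.2495] [-3.1404 -0.0009  1.7772] 0.009785149154061317 [-1.0867  0.6251 -2.0105]
31930 [-0.0362 -0.0985  0.1203] [0.0334 0.1114 0.18  ] ((-1.4453773498535156, 6.458259582519531), (209.95883178710938, 69.52152252197266), 89.9173812866211)
1094 -0.004910678687806654 0.006938973134382177 [0.001  0.138  0.0853]
(array([-0.0007,  0.0004,  0.0595]), array([-0.0691, -0.0503,  0.0254]))
```

View pics/b1.png

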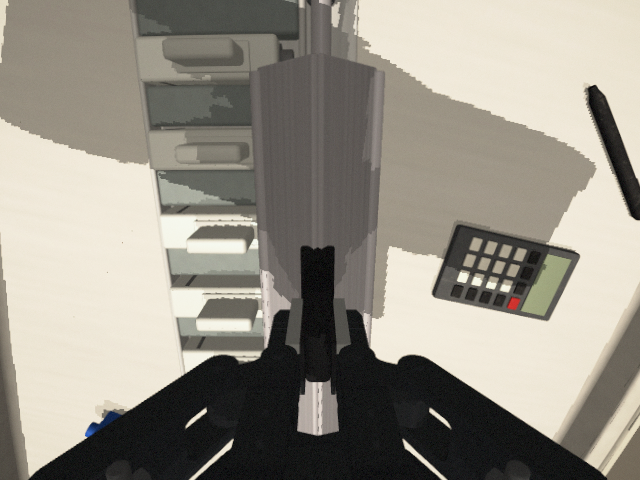

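The guard hangs straight along the bar, its ridge over the bar at column 318. A trim of about 2 mm toward +tray x (tool +y), then lower.

>>> {"name": "drive_tool", "arguments": {
  "commands": [
    [-0.0005,0.002,0.015,-0.07,-0.05,0,0],
    [-0.0005,0.002,0.03,-0.07,-0.05,0,0],
    [-0.0005,0.002,0.045,-0.07,-0.05,0,0],
    [-0.0005,0.002,0.055,-0.07,-0.05,0,0],
    [-0.0005,0.002,0.06,-0.07,-0.05,0,0],
    [-0.0005,0.002,0.06,-0.07,-0.05,0,0]
  ]
}}

```text
clock: 31.27
position: [0.6052, -0.0905, 0.1889]
orientation: [-3.14, -0.0, 1.778]
contact_force: [-0.9, -0.4, -2.8]
opening: 0.0098
```

>>> {"name": "drive_tool", "arguments": {
  "commands": [
    [0,0,0.002,0,0,0,0],
    [0,0,0.003,0,0,0,0],
    [0,0,0.004,0,0,0,0],
    [0,0,0.004,0,0,0,0]
  ]
}}

```text
clock: 31.6
position: [0.6053, -0.0905, 0.1852]
orientation: [-3.141, -0.0, 1.778]
contact_force: [-0.5, 0.1, -2.6]
opening: 0.0094
```

>>> {"name": "drive_tool", "arguments": {
  "commands": [
    [0,0,0.001,0,0,0,0],
    [0,0,0.002,0,0,0,0],
    [0,0,0.003,0,0,0,0],
    [0,0,0.003,0,0,0,0]
  ]
}}

```text
clock: 31.93
position: [0.6052, -0.0905, 0.182]
orientation: [-3.141, -0.0, 1.778]
contact_force: [0.4, 0.2, -1.8]
opening: 0.0098
```

>>> {"name": "drive_tool", "arguments": {
  "commands": [
    [0,0,0.001,0,0,0,0],
    [0,0,0.002,0,0,0,0],
    [0,0,0.003,0,0,0,0],
    [0,0,0.003,0,0,0,0]
  ]
}}

```text
clock: 32.27
position: [0.6048, -0.0908, 0.1803]
orientation: [-3.141, 0.001, 1.778]
contact_force: [-10.0, -0.9, 18.2]
opening: 0.0095
```

Seated (18 N upward). Easing off, opening, then backing up.

>>> {"name": "drive_tool", "arguments": {
  "commands": [
    [0,0,-0.001,0,0,0,0],
    [0,0,-0.001,0,0,0,0.15],
    [0,0,-0.001,0,0,0,0.3],
    [0,0,-0.001,0,0,0,0.4],
    [0,0,-0.001,0,0,0,0.4],
    [0,0,-0.001,0,0,0,0.4],
    [0,0,-0.02,0,0,0,0.4],
    [0,0,-0.05,0,0,0,0.4],
    [0,0,-0.09,0,0,0,0.4],
    [0,0,-0.12,0,0,0,0.4]
  ]
}}

```text
clock: 33.1
position: [0.6047, -0.0907, 0.3028]
orientation: [3.141, 0.001, 1.778]
contact_force: [1.6, -0.2, 1.0]
opening: 0.034
```

>>> {"name": "drive_tool", "arguments": {
  "commands": [
    [0.03,-0.02,0,0,0,0,0.4],
    [0.06,-0.05,0,0,0,0,0.4],
    [0.09,-0.08,-0.01,0,0,0,0.4],
    [0.12,-0.11,-0.02,0,0,0,0.4],
    [0.14,-0.14,-0.03,0,0,0,0.4],
    [0.15,-0.17,-0.03,0,0,0,0.4],
    [0.15,-0.2,-0.03,0,0,0,0.4],
    [0.15,-0.2,-0.03,0,0,0,0.4],
    [0.15,-0.2,-0.03,0,0,0,0.4]
  ]
}}

```text
clock: 33.85
position: [0.3774, 0.0151, 0.3332]
orientation: [3.14, 0.001, 1.778]
contact_force: [-0.2, 0.1, -0.2]
opening: 0.0338
```

```bash
python3 - <<'E'
from h import *
print(sensors.read_state()["clock"],tool()[0],sensors.read_state()["contact_force"])
c,sn=np.cos(.206),np.sin(.206); o=np.array([.5308,-.1072])
for n in ["top","scene"]:
    im,d,i=grab(n); cv2.imwrite(f"pics/end_{n}.png",im)
    W=world(n,d,i).reshape(480,640,3)
    T=np.dstack([(W[...,:2]-o)@[c,sn],(W[...,:2]-o)@[-sn,c],W[...,2]])
    m=(T[...,0]>.03)&(T[...,0]<.12)&(abs(T[...,1])<.15)&(T[...,2]>.05)&(T[...,2]<.16)
    q=T[m]; print(n,len(q),q.min(0),q.max(0))
    t=q[q[:,2]>.108]; print(" tab",len(t),t.mean(0),np.percentile(t,[2,98],0))
    for y in(-.1,-.05,.05,.1):
        s=q[abs(q[:,1]-y)<.006]; print("  ridge at y",y,s[:,2].max(),s[s[:,2].argmax(),0],"hems x",s[:,0].min(),s[:,0].max())
    m=(abs(T[...,0])<.028)&(abs(T[...,1])<.15)&(T[...,2]>.07)&(T[...,2]<.09)
    k,lab,st,_=cv2.connectedComponentsWithStats(m.astype(np.uint8))
    for j in range(1,k):
        if st[j,4]>40: print("  fin",np.median(T[lab==j],0))
    if n=="top": cv2.imwrite("pics/end_c.png",cv2.resize(im[130:350,80:480],None,fx=2,fy=2,interpolation=cv2.INTER_CUBIC))
E
```

```text
33.85 [0.3774 0.0151 0.3332] [-0.1943  0.082  -0.2367]
top 3008 [ 0.0309 -0.15    0.05  ] [0.1091 0.1498 0.1331]
 tab 123 [0.0754 0.0003 0.1261] [[ 0.07   -0.0205  0.113 ]
 [ 0.0817  0.0211  0.131 ]]
  ridge at y -0.1 0.09648231471705304 0.07600868693865907 hems x 0.03966872148010662 0.10802964546823174
  ridge at y -0.05 0.09570113507877087 0.07471172990060856 hems x 0.030881049193704265 0.10878178417542803
  ridge at y 0.05 0.09689339198925273 0.07722871575025313 hems x 0.03690451261826612 0.10913479564183531
  ridge at y 0.1 0.09789351884182063 0.0727409610888267 hems x 0.04043029256747389 0.10907152085727852
  fin [ 0.0024 -0.1277  0.0803]
  fin [ 0.0005 -0.0644  0.0808]
  fin [ 0.0006 -0.0003  0.0806]
  fin [0.0008 0.0635 0.0806]
  fin [0.0005 0.1264 0.0808]
scene 2021 [ 0.0351 -0.1499  0.0501] [0.102  0.1499 0.1306]
 tab 139 [ 0.0722 -0.0026  0.1193] [[ 0.0662 -0.0222  0.1088]
 [ 0.0824  0.0205  0.1286]]
  ridge at y -0.1 0.09622772107275168 0.07205687116031116 hems x 0.039308887758453336 0.10192226351446551
  ridge at y -0.05 0.09371487699599657 0.07123935630040329 hems x 0.03677563607173185 0.07768959233612173
  ridge at y 0.05 0.09684918457851799 0.06917667442686476 hems x 0.03775055816259033 0.07718644769892989
  ridge at y 0.1 0.09567187529660848 0.06926455665068929 hems x 0.03858369682750906 0.07785495435150463
  fin [-0.0063  0.1229  0.0778]
  fin [-0.003   0.0598  0.0782]
  fin [-0.0036 -0.0039  0.0782]
  fin [-0.0053 -0.0688  0.0781]
  fin [-0.0024 -0.1323  0.0781]
```

View pics/end_c.png

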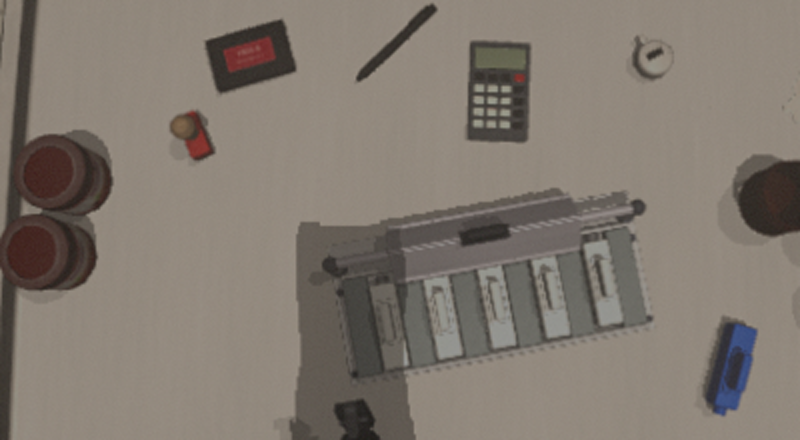

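View pics/end_scene.png

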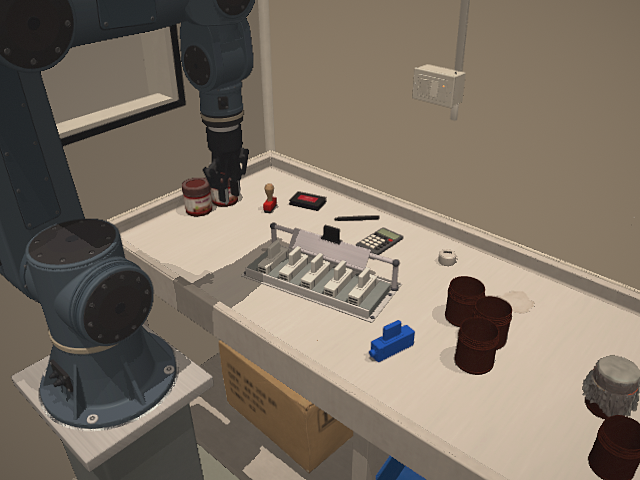

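The guard sits astride the bar, with its tab at about (485,233) in the crop. All the cartridges are level, and the stamp (188,130) and calculator (498,92) haven't moved. Handing in.

```bash
python3 -c "
from h import *
print(sensors.read_state()['qvel']); print(ticket.close_job())"
```

```text
[-0.0014  0.0224  0.0084 -0.0002 -0.0001  0.0013]
the job is handed in; nothing more can be done
None
```

I turned the four wrong-way cartridges (1st, 3rd, 4th and 5th from the left) end for end, each back in its own slot. The 2nd already faced the bar, so I left it. I then draped the guard over the bar and handed the job in at about 34 s of robot time; no verdict is reported.

What my last checks showed:
- **Cartridges:** before the guard went on, all five spigots showed at the bar end. At the end, all five fin tops were level at about z = 0.0805 m, which matches standing fully home.
- **Guard:** its middle is within about 3 mm of the bar line and of the middle along it. The ridge is at about z = 0.096 m, putting its origin about 30 mm below the bar axis, as it should be when draped.
- **Bystanders:** the stamp and calculator were where they started, and the arm was clear of everything.

The scene camera read 3–7 mm lower in tray x than the top camera, and its fin heights about 2.5 mm lower. I take that as calibration and viewing-angle error, and both readings are within the limits. No guard knock or grip slackening was noticed.

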